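# Change over battery packs on a storeroom charger, with breaker test and reset

### The arm

A 6-joint arm with a two-finger parallel gripper is mounted at the origin on the work surface. World frame = base frame: x ahead of the robot, y to its left, z up, the work surface at z = 0. Lengths are in m, angles in rad, forces in N, time in s.
With the tool pointing down it reaches from about 0.25 to 0.725 m from the base axis. Payload 4 kg.
Tool frame: the origin (TCP) lies between the finger pads; the fingertips stand 11 mm ahead of it and the grasp point (between the pads) lies 8 mm behind it (tcp_to_tips is the z of the fingertips in the tool frame, in m); z points along the fingers, y is the direction in which the jaws open and shut (so a half turn about z gives the same grasp; the last joint's range is limited). The gripper opens to 85 mm and grips with 20 to 120 N. Pads are 22 mm wide; open, the fingers measure 114 mm over their backs; the gripper's body (76 mm by 85 mm) begins 54 mm behind the grasp point. The pads swing forward as they close: fully open they stand 13 mm farther back than shut.
Start: joints at [1.33, 0.241, 0.005, 1.335, 0, 1.571], TCP at [0.119, 0.486, 0.242] pointing down, gripper open.
Joint ranges: [-2.72, 2.72], [-1.05, 1.87], [-1.09, 1.28], [-1.99, 2.15], [-1.42, 1.44], [-3.14, 3.14]. Speed limits (rad/s): [2.79, 2.79, 3.14, 3.14, 3.14, 3.14].

### API

Orientations are given as a unit quaternion [x, y, z, w].
In Python, from workcell import * gives the robot as it stands.
- The arm moves only by the tool move_arm, never from a script. Its argument "moves" is a list that holds one entry, the list of rows, each a list of 7 numbers: the shift along the world's x, y, z in units of 500 mm (1.0 is 500 mm), then the turn, a rotation vector about the world's x, y, z in units of 30 degrees (1.0 is 30 degrees), then the closure, from -1 (fully open) to 1 (shut), so that 0 is half open. A call has 1 to 8 rows; each row shifts and turns the pose as measured when the row begins; what a row does not reach is not made up. A row lasts 1/12 s, in which the tool goes at most 41.7 mm and 7.16 degrees, less where a joint would pass 70% of its speed; a pose out of reach is approached as far as the arm can. A call with a number of a shift or a turn outside -1 to 1 is refused whole. A call with a gripper value outside its range is refused whole. The fingers move at their own pace and stop on an object; the grip force is fixed at half the most. Time passes only in rows, so rows that do not move let the fingers close. It gives the time, the measured TCP pose, the force and the opening at its end, in the units of the state.
- get_obs(): the state, without advancing time (a new reading comes with each control period).
- camera(name): name is "scene" or "top"; returns a dict with "pixels" (420x560x3 uint8, red, green, blue), "range_z" (420x560 float32, m along the optical axis (not along the pixel's ray), 0 where there is no reading), "fx", "fy", "cx", "cy" (pixels), "extrinsics" (4x4, takes a point from camera to world coordinates). Camera axes: x right, y down, z forward; pixel columns grow to the right and rows downward; lengths in m; the calibration is good to about 2 mm. A picture is of the moment at which its call begins.
- job_done(): hands the job in, once; it reports no verdict.
The state is a dict: "clock": time; "joint_pos": joint angles; "joint_vel": joint speeds; "tau": joint torques, N m; "eef_pos": TCP position; "tool_rot": TCP orientation; "ft_force": force on the tool from outside, world axes, zero at the start; "ft_torque": the same for the moment, N m; "grip_width": finger opening in m.
Only numpy, scipy, OpenCV 4.12 (cv2) and the standard library are available. Lean on these libraries where they do the work, as an engineer would, in place of code of your own. Each camera call takes 0.05 s, during which the arm holds its last target.

### The job

Before moving any pack, push the breaker box's test button so that its lever drops. With the lever down, take every charged pack out of the charging dock and lay it flat in the aluminium tray, and seat every flat pack from the bench flat and square, fully down, in a dock pocket of its own (any pocket). Then lift the lever fully back up so that it stays there, and leave the tins and the jar where they stand.

Things in the scene. Friction and masses are not known exactly. Their poses are not given: they have to be found in the camera images.
- charged0: battery pack, dark plastic, 120 x 40 mm tall, about 0.32 kg: body 54 mm wide at x -60..+24 mm, nose 30 mm wide at x +24..+60 mm. Origin: underside centre at half its length; x to the nose, z up. Grip across the 54 mm at x = -15 mm. Charged: starts in pocket 0 of the dock; may be absent (1 or 2 are present)
- charged1: battery pack, dark plastic, 120 x 40 mm tall, about 0.32 kg: body 54 mm wide at x -60..+24 mm, nose 30 mm wide at x +24..+60 mm. Origin: underside centre at half its length; x to the nose, z up. Grip across the 54 mm at x = -15 mm. Charged: starts in pocket 1 of the dock; may be absent (1 or 2 are present)
- charged2: battery pack, dark plastic, 120 x 40 mm tall, about 0.32 kg: body 54 mm wide at x -60..+24 mm, nose 30 mm wide at x +24..+60 mm. Origin: underside centre at half its length; x to the nose, z up. Grip across the 54 mm at x = -15 mm. Charged: starts in pocket 2 of the dock; may be absent (1 or 2 are present)
- flat0: battery pack, dark plastic, 120 x 40 mm tall, about 0.32 kg: body 54 mm wide at x -60..+24 mm, nose 30 mm wide at x +24..+60 mm. Origin: underside centre at half its length; x to the nose, z up. Grip across the 54 mm at x = -15 mm. Flat (empty): starts on the bench, nose roughly away from the robot; may be absent (2 or 3 are present)
- flat1: battery pack, dark plastic, 120 x 40 mm tall, about 0.32 kg: body 54 mm wide at x -60..+24 mm, nose 30 mm wide at x +24..+60 mm. Origin: underside centre at half its length; x to the nose, z up. Grip across the 54 mm at x = -15 mm. Flat (empty): starts on the bench, nose roughly away from the robot; may be absent (2 or 3 are present)
- flat2: battery pack, dark plastic, 120 x 40 mm tall, about 0.32 kg: body 54 mm wide at x -60..+24 mm, nose 30 mm wide at x +24..+60 mm. Origin: underside centre at half its length; x to the nose, z up. Grip across the 54 mm at x = -15 mm. Flat (empty): starts on the bench, nose roughly away from the robot; may be absent (2 or 3 are present)
- pocket0 (a point): floor centre of pocket 0 of 3, side by side along y, 92 mm apart, in the fixed grey dock (153 x 282 x 24 mm). Floor 12 mm above the bench, pocket 12 mm deep, the pack's outline plus 2.5 mm all round: a pack fits only with its nose to +x. A seated pack's origin lies here, axes parallel; it stands 28 mm out
- pocket1 (a point): floor centre of pocket 1 of 3, side by side along y, 92 mm apart, in the fixed grey dock (153 x 282 x 24 mm). Floor 12 mm above the bench, pocket 12 mm deep, the pack's outline plus 2.5 mm all round: a pack fits only with its nose to +x. A seated pack's origin lies here, axes parallel; it stands 28 mm out
- pocket2 (a point): floor centre of pocket 2 of 3, side by side along y, 92 mm apart, in the fixed grey dock (153 x 282 x 24 mm). Floor 12 mm above the bench, pocket 12 mm deep, the pack's outline plus 2.5 mm all round: a pack fits only with its nose to +x. A seated pack's origin lies here, axes parallel; it stands 28 mm out
- tray_in (a point): inner floor centre of the fixed open aluminium tray for charged packs: inside 152 mm (x) by 182 mm (y), rim 16 mm above this floor. Two packs fit side by side, long side along x, 44 mm either side of this point along y
- breaker: fixed white breaker box 130 x 130 mm, 60 mm tall; origin: underside centre, x away from its front, z up. The lever is on its left (+y) half and overhangs the front (-x) when dropped; the round test button is on its right (-y) half
- test_top (a point): centre of the top of the test button (round, 32 mm across, grey), 78 mm above the bench when not pressed, moves straight down
- test (a joint): test button travel (m): 0 released, 0.008 fully pressed (spring, about 4 N at full travel). Pressing past about 0.0055 trips the lever
- lever (a joint): breaker lever angle (rad): 0 = up, ON, 10 degrees back past upright on its stop; 1.31 = dropped, OFF, hanging forward 65 degrees from upright before the box. Over-centre by its own weight (0.12 kg): above 0.175 it falls to OFF, below that back to ON. Cannot be set ON while the button is held down
- knob (a point): centre of the lever's cross grip, a black cylinder 40 mm long along the breaker's y, 22 mm across, at the lever's free end 75 mm from the hinge; can be pinched on its end faces from above and can turn between the fingers. Height about 80 mm when dropped, 122 mm when up
- hinge (a point): the lever's hinge point, 48 mm above the bench; the hinge line runs along the breaker's y, and the lever swings in the breaker's x-z plane through this point
- tin_a: bystander: food tin, 74 mm across, 110 mm tall, beyond the work; leave alone
- tin_b: bystander: low food tin, 86 mm across, 60 mm tall; leave alone
- jar: bystander: jar, 70 mm across, 120 mm tall; leave alone
Things that resemble listed ones, but are neither listed nor needed, are in the scene too. What is shaped like the charged1 but blue or red is not meant.

How it is judged:
By the outcome, as a careful person would: the job done as asked, in the order asked, and still so for the second after the job is handed in, with the robot touching nothing.
Of charged0, charged1, charged2 only 1 to 2 are there at a start; the rules pass over those that are not, and their reading is None.
Of flat0, flat1, flat2 only 2 to 3 are there at a start; the rules pass over those that are not, and their reading is None.
At some moment in a run one of flat0, flat1, flat2 may be knocked a few centimetres aside while the robot is not near it.
Once in a run the grip may slacken for a moment while it holds something.
It also fails if it takes over 210 s, if anything falls off the work surface, if the arm or the gripper's body presses on something with over 40 N, if the wrist force passes 120 N, or if a joint passes its speed limit or range.

## Working session

There is one attempt and no reset: what is moved stays moved. The work goes in short steps, Python scripts to look and compute and a tool call to move; the robot and the scene stay as the last step left them, time stands still between calls to the robot, and variables do not carry over. Pictures are saved under pics/ and viewed, and the job is handed in when it is done.

Besides the shell and the picture viewer there is one more tool, called as name(argument=value, ...), one argument or row to a line, values as JSON. move_arm: Moves the arm, as the interface text tells. Shifts and turns lie within -1 to 1; 1 stands for 500 mm of shift or 30 degrees of turn. Its arguments: {"type":"object","properties":{"moves":{"type":"array","items":{"type":"array","items":{"type":"array","items":{"type":"number"}}}}},"required":["moves"]}

```bash
ls; mkdir -p pics; python3 - <<'E'
from workcell import *
import cv2,numpy as np
o=get_obs(); print({k:np.round(v,3).tolist() for k,v in o.items()})
for n in ("scene","top"):
    c=camera(n); cv2.imwrite(f"pics/{n}0.png",c["pixels"][...,::-1]); np.savez(f"{n}0.npz",**c); print(n,c["fx"],c["cx"],c["cy"],np.round(c["extrinsics"],3).tolist())
E
```

```text
pics
{'clock': 0.0, 'joint_pos': [1.33, 0.241, 0.004, 1.335, 0.0, 1.571], 'joint_vel': [-0.0, -0.001, 0.001, -0.001, 0.001, -0.0], 'tau': [0.001, -37.232, 25.241, 0.017, 0.0, 0.0], 'eef_pos': [0.119, 0.485, 0.241], 'tool_rot': [0.12, 0.993, -0.001, -0.0], 'ft_force': [0.652, -0.03, 0.306], 'ft_torque': [-0.016, -0.033, 0.01], 'grip_width': 0.085}
scene 544.2310647501994 275.4273726827492 201.24764457405294 [[-0.534, 0.73, -0.427, 1.15], [0.846, 0.458, -0.274, 0.442], [-0.004, -0.507, -0.862, 1.239], [0.0, 0.0, 0.0, 1.0]]
top 461.65476349539006 279.1344697807746 199.45391283589493 [[-0.001, -0.998, 0.062, 0.507], [-1.0, 0.0, -0.006, 0.063], [0.006, -0.062, -0.998, 1.554], [0.0, 0.0, 0.0, 1.0]]
```

View pics/scene0.png

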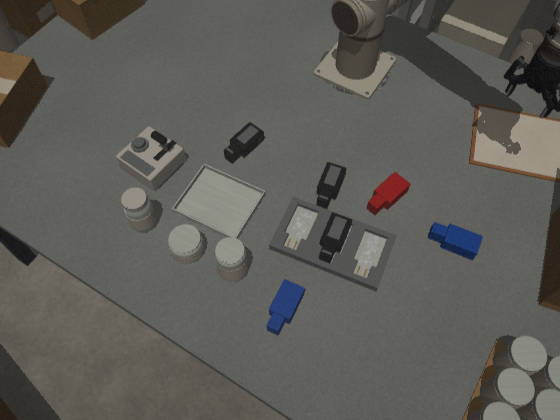

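View pics/top0.png

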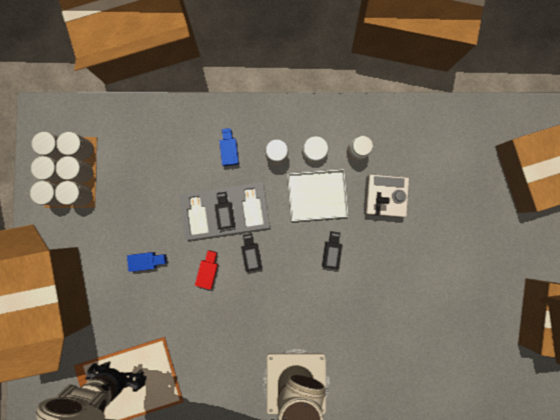

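The scene shows the dock (about (335,242)) with one pack in its middle pocket. Two flat packs lie on the bench (scene (330,184) and (243,142)). The tray is at (220,202) and the breaker at (150,155). The red and blue packs are decoys.

```bash
cat > h.py <<'E'
import numpy as np,cv2
def load(f): return dict(np.load(f))
def cloud(c):
    v,u=np.mgrid[:420,:560]; z=c["range_z"]
    P=np.stack([(u-c["cx"])/c["fx"]*z,(v-c["cy"])/c["fy"]*z,z],-1)
    E=c["extrinsics"]; W=P@E[:3,:3].T+E[:3,3]; W[z==0]=np.nan
    return W
def ray(c,uv,h):
    uv=np.atleast_2d(np.asarray(uv,float)); E=c["extrinsics"]
    d=np.stack([(uv[:,0]-c["cx"])/c["fx"],(uv[:,1]-c["cy"])/c["fy"],np.ones(len(uv))],-1)@E[:3,:3].T
    o=E[:3,3]; t=(h-o[2])/d[:,2]; return (o+t[:,None]*d)[:,:2]
E
python3 - <<'E'
from h import *
for n in("top","scene"):
    c=load(n+"0.npz"); W=cloud(c)
    P=c["pixels"]
    roi={"top":(120,120,430,290),"scene":(100,100,500,340)}[n]
    x0,y0,x1,y1=roi
    im=cv2.resize(P[y0:y1,x0:x1,::-1],None,fx=2,fy=2,interpolation=cv2.INTER_CUBIC); im=np.clip(im*1.6,0,255).astype(np.uint8)
    cv2.imwrite(f"pics/{n}0z.png",im)
    Z=W[...,2]
    pts={"top":[(300,230),(225,215),(251,256),(332,252),(198,215),(253,208),(318,196),(400,197),(383,200),(237,217),(160,285)],"scene":[(334,235),(300,225),(370,250),(330,178),(220,200),(140,146)]}[n]
    for p in pts: print(n,p,np.round(W[p[1],p[0]],4))
E
```

```text
top (300, 230) [ 0.5001 -0.0158 -0.0014]
top (225, 215) [0.5492 0.2311 0.0487]
top (251, 256) [0.416  0.1462 0.0451]
top (332, 252) [ 0.4288 -0.1172  0.0465]
top (198, 215) [0.5502 0.3245 0.0166]
top (253, 208) [0.5734 0.1415 0.0173]
top (318, 196) [ 0.6145 -0.0767  0.0017]
top (400, 197) [ 0.6056 -0.332   0.0824]
top (383, 200) [ 0.5932 -0.2668  0.1284]
top (237, 217) [0.5433 0.1944 0.0207]
top (160, 285) [0.3188 0.4489 0.0098]
scene (334, 235) [0.5662 0.2372 0.0505]
scene (300, 225) [0.5677 0.1429 0.0104]
scene (370, 250) [0.5385 0.3269 0.0166]
scene (330, 178) [0.4191 0.1444 0.0379]
scene (220, 200) [ 0.6111 -0.0774  0.    ]
scene (140, 146) [ 0.6202 -0.3212  0.0743]
```

```bash
python3 - <<'E'
from h import *
# dark-ish packs in top-face: height mask
for n in("top","scene"):
    c=load(n+"0.npz"); W=cloud(c); Z=W[...,2]; P=c["pixels"].astype(int)
    sat=P.max(-1)-P.min(-1)
    m=((Z>0.028)&(Z<0.062)&(sat<40)&(P.max(-1)<110)&(W[...,0]>0.2)&(W[...,0]<0.75)&(np.abs(W[...,1])<.4)).astype(np.uint8)
    k,l,s,ce=cv2.connectedComponentsWithStats(m)
    for i in range(1,k):
        if s[i,4]<60: continue
        w=W[l==i]; h=np.median(w[:,2]); r=cv2.minAreaRect((w[:,:2]*1000).astype(np.float32))
        print(n,s[i],np.round(ce[i],1),"h",h.round(4),"mean",w.mean(0).round(4),np.round(r,1) if 0 else r)
E
```

```text
top [215 192  20  38 394] [224.1 210.6] h 0.0514 mean [0.5635 0.2338 0.0508] ((564.739013671875, 236.59722900390625), (119.8340835571289, 58.897483825683594), 7.143003940582275)
top [323 231  20  39 399] [333.  250.2] h 0.0395 mean [ 0.4342 -0.1214  0.0395] ((436.0448303222656, -122.53743743896484), (55.36746597290039, 119.70243835449219), 80.85031127929688)
top [241 233  21  39 383] [250.6 252.3] h 0.0403 mean [0.4278 0.1477 0.0401] ((429.24822998046875, 148.81080627441406), (119.42145538330078, 54.069393157958984), 11.305464744567871)
scene [224 122  40  37 690] [243.5 139.6] h 0.0393 mean [ 0.436  -0.1178  0.0389] ((439.3127136230469, -118.85948181152344), (58.49299621582031, 121.9267578125), 81.61537170410156)
scene [153 140  24  21 121] [165.  149.9] h 0.06 mean [ 0.5879 -0.2661  0.0595] ((589.5592651367188, -265.1788635253906), (26.392765045166016, 74.83672332763672), 87.04414367675781)
scene [116 149  69  38 439] [155.9 169.4] h 0.0436 mean [ 0.6428 -0.257   0.0433] ((649.9476318359375, -266.7735900878906), (91.89399719238281, 178.42970275878906), 41.81053924560547)
scene [120 151  35  25 244] [137.7 163.2] h 0.0595 mean [ 0.6599 -0.3006  0.0593] ((657.7741088867188, -304.083251953125), (101.41698455810547, 33.8614616394043), 85.45653533935547)
scene [317 162  30  43 743] [329.9 181.7] h 0.0395 mean [0.4297 0.1501 0.0392] ((432.37127685546875, 150.1101531982422), (124.24105834960938, 55.206398010253906), 11.18550968170166)
scene [319 213  35  49 951] [334.  235.4] h 0.0515 mean [0.5668 0.2375 0.0501] ((563.2018432617188, 233.4727783203125), (133.56996154785156, 60.0335578918457), 8.416869163513184)
```

View pics/top0z.png

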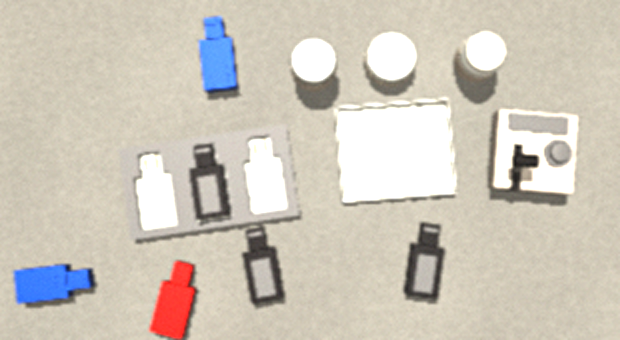

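View pics/scene0z.png

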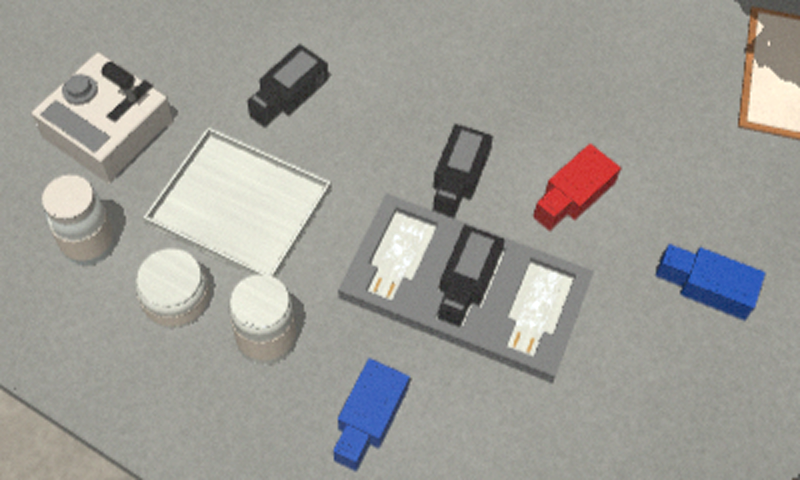

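```bash
cat >> h.py <<'E'
def edges(c,mask,h,half,hb=0.0,up=4):
    """mask -> contour -> world at plane h; angle from minAreaRect; per-side line offsets.
    returns angle, and for each side the mean offset of contour points on that side (median) at plane h and hb"""
    m=cv2.resize(mask.astype(np.float32),None,fx=up,fy=up,interpolation=cv2.INTER_LINEAR)
    m=(m>0.5).astype(np.uint8)
    cs,_=cv2.findContours(m,cv2.RETR_EXTERNAL,cv2.CHAIN_APPROX_NONE)
    k=max(cs,key=cv2.contourArea)[:,0].astype(float); uv=(k+0.5)/up-0.5
    return uv
def sidefit(c,uv,h,ang=None,frac=0.6,tol=.006):
    W=ray(c,uv,h)
    if ang is None:
        r=cv2.minAreaRect((W*1000).astype(np.float32)); a=np.deg2rad(r[2])
        ang=(a+np.pi/4)%(np.pi/2)-np.pi/4
    for it in range(3):
        R=np.array([[np.cos(ang),np.sin(ang)],[-np.sin(ang),np.cos(ang)]]); q=W@R.T
        lo,hi=q.min(0),q.max(0); mid=(lo+hi)/2; hw=(hi-lo)/2
        out={};sl=[]
        for ax in(0,1):
            o=1-ax
            for s,e in((-1,lo[ax]),(1,hi[ax])):
                sel=(abs(q[:,ax]-e)<tol)&(abs(q[:,o]-mid[o])<frac*hw[o])
                p=q[sel]
                out[(ax,s)]=np.median(p[:,ax]) if len(p) else np.nan
                if len(p)>20:
                    f=np.polyfit(p[:,o],p[:,ax],1); sl.append(((f[0] if ax==1 else -f[0]),np.ptp(p[:,o])))
        if sl: ang+=np.average([x for x,_ in sl],weights=[w**2 for _,w in sl])
    return ang,R,out
E
python3 - <<'E'
from h import *
for n in("top","scene"):
    c=load(n+"0.npz"); W=cloud(c); Z=W[...,2]; P=c["pixels"].astype(int)
    hsv=cv2.cvtColor(c["pixels"],cv2.COLOR_RGB2HSV)
    for p in {"top":[(240,225),(205,196),(198,215),(318,196),(375,210),(300,240),(226,196),(251,240),(251,258)],"scene":[(320,250),(300,225),(220,200),(140,160),(260,200),(335,250),(334,235),(329,190)]}[n]: print(n,p,P[p[1],p[0]],Z[p[1],p[0]].round(4))
    print("noise",np.nanstd(Z[300:320,300:320]) if n=="top" else np.nanstd(Z[330:350,200:230]))
E
```

```text
top (240, 225) [130 127 120] 0.0257
top (205, 196) [135 131 124] 0.0169
top (198, 215) [224 222 204] 0.0166
top (318, 196) [223 223 209] 0.0017
top (375, 210) [145 137 122] 0.057
top (300, 240) [132 129 118] 0.0025
top (226, 196) [47 45 41] 0.048
top (251, 240) [46 42 41] 0.0425
top (251, 258) [127 123 118] 0.0426
noise 0.003476334302583922
scene (320, 250) [77 77 77] 0.024
scene (300, 225) [159 162 164] 0.0104
scene (220, 200) [143 144 136] 0.0
scene (140, 160) [86 86 84] 0.0581
scene (260, 200) [69 71 67] 0.0148
scene (335, 250) [30 28 28] 0.0228
scene (334, 235) [85 85 83] 0.0505
scene (329, 190) [29 27 31] 0.0392
noise 0.002563547026597199
```

```bash
cat > m.py <<'E'
from h import *
def comps(mask,mn=50):
    k,l,s,ce=cv2.connectedComponentsWithStats(mask.astype(np.uint8))
    return [(l==i,s[i],ce[i]) for i in range(1,k) if s[i,4]>=mn]
def dockmask(c):
    W=cloud(c); Z=cv2.GaussianBlur(np.nan_to_num(W[...,2]).astype(np.float32),(3,3),0)
    m=((Z>0.012)&(W[...,0]>.4)&(W[...,0]<.75)&(W[...,1]>.05)&(W[...,1]<.42)).astype(np.uint8)
    m=cv2.morphologyEx(m,cv2.MORPH_CLOSE,np.ones((5,5)));m=cv2.morphologyEx(m,cv2.MORPH_OPEN,np.ones((3,3)))
    return max(comps(m),key=lambda t:t[1][4])
E
python3 - <<'E'
from m import *
for n in("top","scene"):
    c=load(n+"0.npz"); W=cloud(c)
    m,s,ce=dockmask(c); 
    v=c["pixels"].copy(); uv=edges(c,m,0,0)
    for p in uv[::4]: v[int(round(p[1])),int(round(p[0]))]=(255,0,0)
    cv2.imwrite(f"pics/dock_{n}.png",cv2.resize(v[150:300,150:430,::-1],None,fx=2.5,fy=2.5,interpolation=0))
    for h in(0.024,0.0):
        a,R,o=sidefit(c,uv,h,tol=.01); print(n,h,"ang",np.rad2deg(a).round(2),{k:round(float(x),4) for k,x in o.items()}, "ctr",(R.T@[(o[0,-1]+o[0,1])/2,(o[1,-1]+o[1,1])/2]).round(4))
    # white pockets
    P=c["pixels"].astype(int); g=P.min(-1)
    wm=(g>(175 if n=="top" else 115))
    for mm,s,ce in comps(wm,60): 
        if s[4]<3000: 
            uv2=edges(c,mm,0,0); r=cv2.minAreaRect((ray(c,uv2,.012)*1000).astype(np.float32)); print(n,s,np.round(ce,1),"raycent",ray(c,ce,.012).round(4),np.round(r[0],1),np.round(r[1],1),round(r[2],1))
E
```

```text
top 0.024 ang 8.0 {(0, -1): 0.4174, (0, 1): 0.6682, (1, -1): 0.0143, (1, 1): 0.2954} ctr [0.5159 0.2291]
top 0.0 ang 8.03 {(0, -1): 0.416, (0, 1): 0.6706, (1, -1): 0.0146, (1, 1): 0.3002} ctr [0.516  0.2317]
top [ 33 132  21  22 365] [ 43.  142.6] raycent [[0.794  0.8486]] [794.3 848.6] [74.2 69.6] 1.7
top [ 58 132  21  22 368] [ 67.9 142.6] raycent [[0.7939 0.765 ]] [794.4 764.7] [74.2 69.6] 1.5
top [304 137  24  23 421] [315.5 147.6] raycent [[ 0.7775 -0.0685]] [776.1 -68.4] [77.4 80.2] 0.0
top [354 136  18  19 264] [362.4 144.9] raycent [[ 0.7866 -0.2267]] [ 786.3 -227.1] [60. 64.] 89.4
top [266 140  21  20 339] [276.3 149.4] raycent [[0.7711 0.0638]] [770.9  64.9] [67.1 70. ] 0.0
top [ 32 157  22  21 365] [ 42.2 167.2] raycent [[0.7109 0.8487]] [711.5 847.8] [70.  73.1] 0.0
top [ 57 157  22  22 372] [ 67.2 167.3] raycent [[0.7106 0.7651]] [710.6 764.9] [72.4 72.7] 45.6
top [524 165  17  17 132] [530.3 173. ] raycent [[ 0.6912 -0.7921]] [ 692.7 -796.8] [49.6 47. ] 16.6
top [ 289  173   57   48 2378] [316.8 196.1] raycent [[ 0.6135 -0.0719]] [614. -73.] [151.7 186.2] 4.6
top [368 1
[... 1708 characters left out ...]
9
scene [168 224  32  32 770] [183.5 239.2] raycent [[ 0.7588 -0.0839]] [758.8 -84.8] [88.1 79.5] 14.1
scene [354 232  32  46 842] [368.6 252.4] raycent [[0.5439 0.3265]] [550.7 327.4] [121.2  58.5] 8.6
scene [511 336  36  35 940] [528.8 353. ] raycent [[0.5741 0.7446]] [573.6 744.3] [77.7 77.8] 32.2
scene [549 356  11  32 262] [554.9 370.7] raycent [[0.5813 0.8063]] [580.8 804.1] [71.2 23. ] 17.5
scene [ 498  368   36   37 1024] [515.7 386.1] raycent [[0.659  0.7446]] [659.  744.2] [78.5 76.1] 20.6
scene [536 389  24  31 645] [548.4 404.6] raycent [[0.6586 0.817 ]] [658.3 814.8] [69.3 49.3] 17.5
scene [484 402  36  18 491] [500. 412.] raycent [[0.7282 0.7348]] [725.2 733.5] [35.8 76.1] 32.2
```

```bash
python3 - <<'E'
from m import *
for n in("top","scene"):
    c=load(n+"0.npz"); W=cloud(c);Z=W[...,2]; P=c["pixels"].astype(int); g=P.min(-1)
    reg=(W[...,0]>.48)&(W[...,0]<.75)&(W[...,1]<-.21)&(W[...,1]>-.42)
    zb=cv2.medianBlur(np.nan_to_num(Z).astype(np.float32),3)
    m=max(comps(reg&(zb>.05)&(zb<.1)|(reg&(zb>.05)),100),key=lambda t:t[1][4])[0]
    uv=edges(c,m,0,0)
    for h in(.06,0.):
        a,R,o=sidefit(c,uv,h,tol=.008); print(n,"breaker",h,np.rad2deg(a).round(2),{k:round(float(x),4) for k,x in o.items()},"ctr",(R.T@[(o[0,-1]+o[0,1])/2,(o[1,-1]+o[1,1])/2]).round(4))
    # button and knob by height
    for nm,mk in (("btn",reg&(Z>.068)&(Z<.09)),("knob",reg&(Z>.1))):
        for mm,s,ce in comps(mk,15): print(n,nm,s,ce.round(1),W[mm].mean(0).round(4),"ext",np.ptp(W[mm],axis=0).round(3), ray(c,ce,.078).round(4))
    reg=(W[...,0]>.5)&(W[...,0]<.75)&(W[...,1]<.06)&(W[...,1]>-.2)
    mm,s,ce=max(comps(reg&(g>(175 if n=="top" else 110)),100),key=lambda t:t[1][4])
    uv=edges(c,mm,0,0)
    for h in(.0,.004,.016):
        a,R,o=sidefit(c,uv,h,tol=.01); print(n,"tray",h,np.rad2deg(a).round(2),{k:round(float(x),4) for k,x in o.items()},"ctr",(R.T@[(o[0,-1]+o[0,1])/2,(o[1,-1]+o[1,1])/2]).round(4))
    print("tray floor z",np.nanmedian(Z[mm]))
    for nm,box in(("flatL",(.34,.5,.08,.2)),("flatR",(.34,.52,-.2,-.05))):
        mk=(P.max(-1)<(105 if n=="top" else 60))
        mk=(W[...,0]>box[0])&(W[...,0]<box[1])&(W[...,1]>box[2])&(W[...,1]<box[3])&(Z>.025)
        mm,s,ce=max(comps(mk,50),key=lambda t:t[1][4]); uv=edges(c,mm,0,0)
        for h in(.04,):
            a,R,o=sidefit(c,uv,h,tol=.006,frac=.5); print(n,nm,h,np.rad2deg(a).round(2),{k:round(float(x),4) for k,x in o.items()},"ctr",(R.T@[(o[0,-1]+o[0,1])/2,(o[1,-1]+o[1,1])/2]).round(4))
    x0,y0=(360,165) if n=="top" else (110,120)
    v=np.clip(P[y0:y0+65,x0:x0+85,::-1]*(1.2 if n=="top" else 2),0,255).astype(np.uint8)
    cv2.imwrite(f"pics/br_{n}.png",cv2.resize(v,None,fx=8,fy=8,interpolation=cv2.INTER_CUBIC))
E
```

```text
top breaker 0.06 -5.18 {(0, -1): 0.5725, (0, 1): 0.7016, (1, -1): -0.3063, (1, 1): -0.1764} ctr [ 0.6127 -0.2979]
top breaker 0.0 -5.18 {(0, -1): 0.5755, (0, 1): 0.7098, (1, -1): -0.323, (1, 1): -0.1878} ctr [ 0.6169 -0.3124]
top btn [393 191  13  12  94] [399.5 196. ] [ 0.6093 -0.3319  0.0766] ext [0.036 0.039 0.015] [[ 0.6092 -0.3315]]
top knob [364 151   7   5  24] [366.2 152.5] [ 0.7434 -0.2187  0.1172] ext [0.013 0.02  0.023] [[ 0.7499 -0.2264]]
top knob [376 196  14   8  96] [382.5 199.9] [ 0.5934 -0.265   0.1297] ext [0.022 0.04  0.028] [[ 0.5965 -0.2769]]
top tray 0.0 4.36 {(0, -1): 0.5325, (0, 1): 0.6817, (1, -1): -0.2097, (1, 1): -0.0285} ctr [ 0.6144 -0.0726]
top tray 0.004 4.36 {(0, -1): 0.5324, (0, 1): 0.6812, (1, -1): -0.2091, (1, 1): -0.0284} ctr [ 0.6141 -0.0722]
top tray 0.016 4.36 {(0, -1): 0.5323, (0, 1): 0.6799, (1, -1): -0.2073, (1, 1): -0.028} ctr [ 0.6133 -0.0712]
tray floor z 0.003978040321731324
top flatL 0.04 11.5 {(0, -1): 0.3908, (0, 1): 0.5096, (1, -1): 0.0333, (1, 1): 0.0865} ctr [0.4292 0.1485]
top flatR 0.04 -8.38 {(0, -1): 0.3897, (0, 1): 0.5087, (1, 
[... 608 characters left out ...]
27] [[ 0.5743 -0.2949]]
scene knob [132 188   8   4  18] [135.7 188.8] [ 0.7461 -0.2183  0.1197] ext [0.01  0.017 0.012] [[ 0.7311 -0.243 ]]
scene tray 0.0 4.66 {(0, -1): 0.5218, (0, 1): nan, (1, -1): -0.2273, (1, 1): -0.0356} ctr [nan nan]
scene tray 0.004 4.66 {(0, -1): 0.5239, (0, 1): nan, (1, -1): -0.2255, (1, 1): -0.0344} ctr [nan nan]
scene tray 0.016 4.66 {(0, -1): 0.5303, (0, 1): nan, (1, -1): -0.2199, (1, 1): -0.0307} ctr [nan nan]
tray floor z 0.003995400022319684
scene flatL 0.04 9.74 {(0, -1): 0.3922, (0, 1): 0.519, (1, -1): 0.0474, (1, 1): 0.1019} ctr [0.4361 0.1516]
scene flatR 0.04 -8.46 {(0, -1): 0.3928, (0, 1): 0.5174, (1, -1): -0.0817, (1, 1): -0.0216} ctr [ 0.4426 -0.1177]
```

View pics/br_top.png

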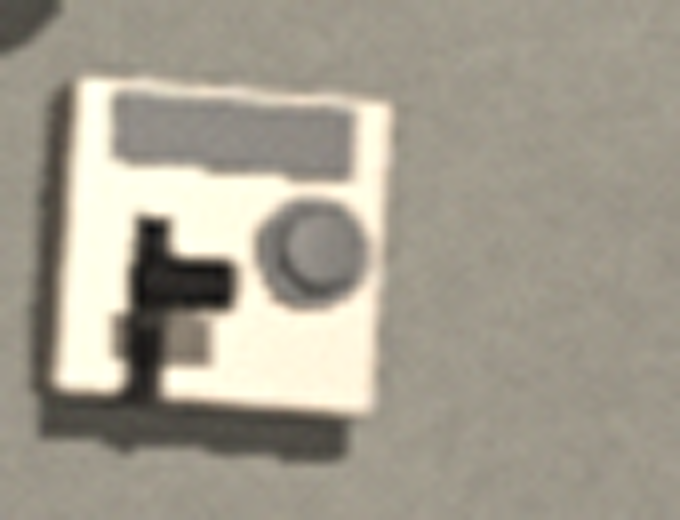

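View pics/br_scene.png

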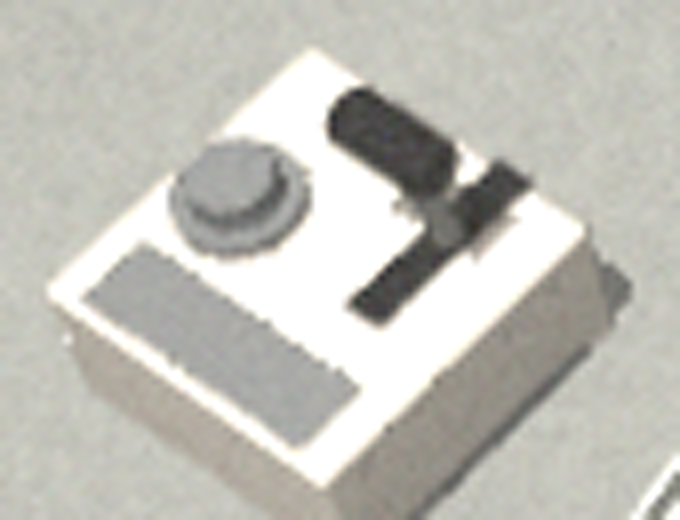

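The top and scene zooms agree. The button is at top px (399.5,196) / scene (138.6,142), about (0.612,-0.331). The lever is up, with its knob at about (0.596,-0.264). I'm moving to the button with the gripper closed.

move_arm(
  moves=[
    [[0.0414,-0.0685,0,0,0,0.15,1],[0.0414,-0.0685,0,0,0,0.15,1],[0.0414,-0.0685,0,0,0,0,1],[0.0414,-0.0685,0,0,0,0,1],[0.0414,-0.0685,0,0,0,0,1],[0.0414,-0.0685,0,0,0,0,1],[0.0414,-0.0685,0,0,0,0,1],[0.0414,-0.0685,0,0,0,0,1]],
  ],
)

```text
clock: 0.77
eef_pos: [0.2835, 0.2046, 0.2363]
tool_rot: [0.029, 1.0, -0.003, -0.002]
ft_force: [0.8, 0.5, 0.3]
grip_width: 0.0
```

move_arm(
  moves=[
    [[0.0414,-0.0685,0,0,0,0,1],[0.0414,-0.0685,0,0,0,0,1],[0.0414,-0.0685,0,0,0,0,1],[0.0414,-0.0685,0,0,0,0,1],[0.0414,-0.0685,0,0,0,0,1],[0.0414,-0.0685,0,0,0,0,1],[0.0414,-0.0685,0,0,0,0,1],[0.0414,-0.0685,0,0,0,0,1]],
  ],
)

```text
clock: 1.43
eef_pos: [0.4501, -0.0845, 0.2352]
tool_rot: [0.029, 1.0, -0.002, -0.002]
ft_force: [0.9, 1.2, -0.5]
grip_width: 0.0001
```

move_arm(
  moves=[
    [[0.0405,-0.0616,0,0,0,0,1],[0.0405,-0.0616,0,0,0,0,1],[0.0405,-0.0616,0,0,0,0,1],[0.0405,-0.0616,0,0,0,0,1],[0.0405,-0.0616,0,0,0,0,1],[0.0405,-0.0616,0,0,0,0,1],[0.0405,-0.0616,0,0,0,0,1],[0.0405,-0.0616,0,0,0,0,1]],
  ],
)

```text
clock: 2.1
eef_pos: [0.6145, -0.346, 0.2298]
tool_rot: [0.032, 0.999, -0.0, -0.006]
ft_force: [1.7, -0.6, 0.3]
grip_width: -0.0002
```

move_arm(
  moves=[
    [[0,0,0,0,0,0,1]],
  ],
)

```text
clock: 2.18
eef_pos: [0.6164, -0.3518, 0.223]
tool_rot: [0.034, 0.999, -0.0, -0.008]
ft_force: [-1.4, 0.3, -2.3]
grip_width: -0.0001
```

move_arm(
  moves=[
    [[-0.005,0.02,-0.05,0,0,0,1],[-0.005,0.02,-0.05,0,0,0,1],[0,0,-0.05,0,0,0,1],[0,0,-0.05,0,0,0,1],[0,0,0,0,0,0,1],[0,0,0,0,0,0,1]],
  ],
)

```text
clock: 2.68
eef_pos: [0.6096, -0.3342, 0.1097]
tool_rot: [0.037, 0.999, 0.002, -0.012]
ft_force: [0.6, 0.8, 1.0]
grip_width: 0.0002
```

move_arm(
  moves=[
    [[0.004,0.006,-0.02,0,0,0,1],[0,0,-0.012,0,0,0,1],[0,0,-0.01,0,0,0,1],[0,0,0,0,0,0,1],[0,0,0,0,0,0,1]],
  ],
)

```text
clock: 3.1
eef_pos: [0.614, -0.3317, 0.0918]
tool_rot: [0.037, 0.999, 0.001, -0.009]
ft_force: [-0.7, -0.5, -0.0]
grip_width: 0.0
```

move_arm(
  moves=[
    [[-0.004,0,-0.012,0,0,0,1],[0,0,-0.012,0,0,0,1],[0,0,0,0,0,0,1]],
  ],
)

```text
clock: 3.35
eef_pos: [0.6141, -0.3326, 0.083]
tool_rot: [0.037, 0.999, -0.001, -0.006]
ft_force: [-0.2, 1.3, 2.2]
grip_width: 0.0003
```

move_arm(
  moves=[
    [[0,0,-0.01,0,0,0,1],[0,0,-0.008,0,0,0,1],[0,0,0,0,0,0,1]],
  ],
)

```text
clock: 3.6
eef_pos: [0.6149, -0.3331, 0.0828]
tool_rot: [0.037, 0.999, -0.002, -0.003]
ft_force: [-1.9, 1.3, 2.6]
grip_width: 0.0001
```

move_arm(
  moves=[
    [[-0.006,0,-0.025,0,0,0,1],[-0.004,0,-0.025,0,0,0,1]],
  ],
)

```text
clock: 3.77
eef_pos: [0.6167, -0.3345, 0.0799]
tool_rot: [0.036, 0.999, -0.006, 0.009]
ft_force: [-23.0, 15.6, 64.9]
grip_width: -0.0003
```

```bash
cat > look.py <<'E'
import sys
from workcell import *
from h import *
def look(tag):
    for n in("top","scene"):
        c=camera(n); np.savez(f"{n}{tag}.npz",**c)
def crop(tag,n,x0,y0,x1,y1,f,g=1.5):
    P=load(f"{n}{tag}.npz")["pixels"]; v=np.clip(P[y0:y1,x0:x1,::-1]*g,0,255).astype(np.uint8)
    return cv2.resize(v,None,fx=f,fy=f,interpolation=cv2.INTER_CUBIC)
E
python3 - <<'E'
from look import *
look(1); cv2.imwrite("pics/s1.png",crop(1,"scene",60,60,260,210,4)); o=get_obs(); print(o["eef_pos"],o["ft_force"],o["joint_pos"])
E
```

```text
[ 0.61618831 -0.33424479  0.08029271] [-15.50773185  12.64573454  46.43473514] [-0.49597294  0.72163753  0.34387217  1.1717872  -0.00250932 -0.42324217]
```

View pics/s1.png

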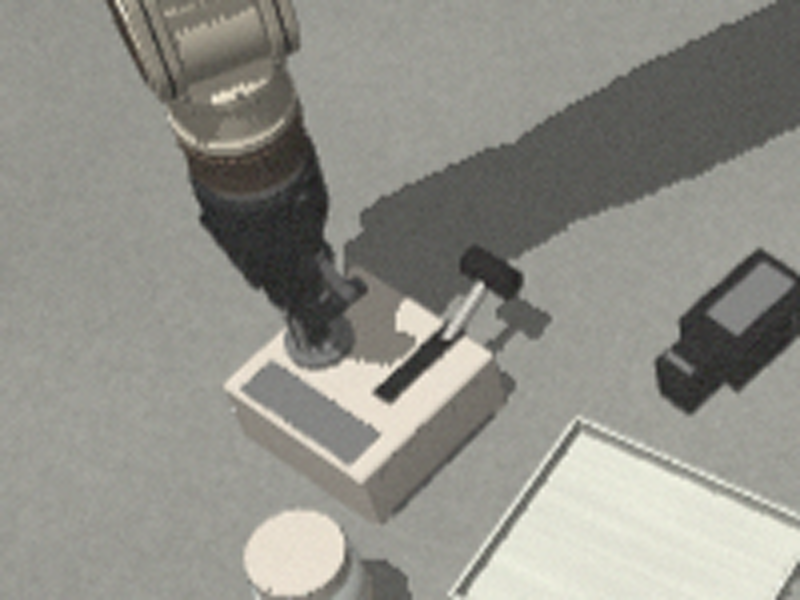

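move_arm(
  moves=[
    [[-0.005,0.003,0.04,0,0,0,1],[-0.005,0.003,0.06,0,0,0,1],[0,0,0.07,0,0,0,1],[0,0,0.07,0,0,0,0],[0,0,0.02,0,0,0,-1],[0,0,0,0,0,0,-1]],
  ],
)

```text
clock: 4.37
eef_pos: [0.6092, -0.3303, 0.2235]
tool_rot: [0.036, 0.999, -0.008, 0.012]
ft_force: [0.4, 0.1, 0.1]
grip_width: 0.0356
```

```bash
cat > go.py <<'E'
import sys,numpy as np
from workcell import *
from scipy.spatial.transform import Rotation as Rn
o=get_obs(); x,y,z,yaw=[float(a) for a in sys.argv[1:5]]   # yaw = pack yaw deg, jaws at yaw+90
a=np.deg2rad(yaw+90); ty=np.array([np.cos(a),np.sin(a),0]); tz=np.array([0,0,-1.]); tx=np.cross(ty,tz)
T=Rn.from_matrix(np.stack([tx,ty,tz],1)); C=Rn.from_quat(o["tool_rot"])
def rv(T): return (T*C.inv()).as_rotvec()
r=rv(T)
T2=T*Rn.from_euler('z',180,degrees=True); r2=rv(T2)
if np.linalg.norm(r2)<np.linalg.norm(r): r=r2
d=np.array([x,y,z])-o["eef_pos"]
print("pos",np.round(o["eef_pos"],4),"d(mm)",(d*1e3).round(1),"units",(d/.5).round(4),"rot units",(r/np.deg2rad(30)).round(3),"J",np.round(o["joint_pos"],2),"F",np.round(o["ft_force"],1),"w",round(float(o["grip_width"]),4))
E
python3 go.py .550 .234 .15 8.2
python3 - <<'E'
from look import *
look(2); cv2.imwrite("pics/s2.png",np.vstack([crop(2,"scene",100,100,410,300,2.5)[:400],])); cv2.imwrite("pics/t2.png",crop(2,"top",150,130,420,300,2.9,1.1))
E
```

```text
pos [ 0.6092 -0.3303  0.2235] d(mm) [-59.2 564.3 -73.5] units [-0.1184  1.1286 -0.1471] rot units [0.027 0.049 0.412] J [-0.5   0.63  0.55  1.46 -0.   -0.42] F [0.4 0.1 0.1] w 0.0356
```

View pics/t2.png

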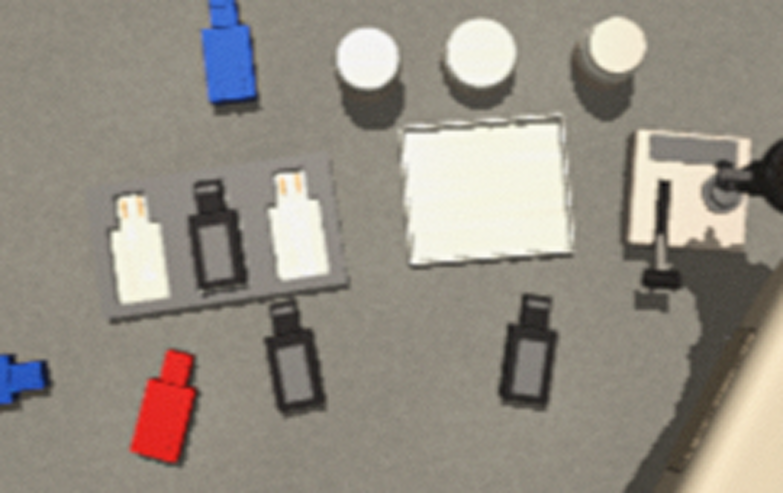

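The lever is down (knob at crop (662,278)) and the packs haven't moved. I'm measuring the dropped knob and the charged pack's edges.

```bash
python3 - <<'E'
from m import *
for n in("top","scene"):
    c=load(n+"2.npz"); W=cloud(c);Z=W[...,2]; P=c["pixels"].astype(int)
    reg=(W[...,0]>.45)&(W[...,0]<.58)&(W[...,1]<-.22)&(W[...,1]>-.31)&(Z>.065)&(P.max(-1)<60)
    for mm,s,ce in comps(reg,15): print(n,"knob",s,ce.round(1),W[mm].mean(0).round(4),"ext",np.ptp(W[mm],axis=0).round(3))
    reg=(W[...,0]>.48)&(W[...,0]<.66)&(W[...,1]>.17)&(W[...,1]<.30)&(Z>.036)
    mm,s,ce=max(comps(reg,50),key=lambda t:t[1][4]); uv=edges(c,mm,0,0)
    a,R,o=sidefit(c,uv,.052,tol=.006,frac=.5); print(n,"charged",np.rad2deg(a).round(2),{k:round(float(x),4) for k,x in o.items()},"ctr",(R.T@[(o[0,-1]+o[0,1])/2,(o[1,-1]+o[1,1])/2]).round(4))
    w=W[mm]; r=cv2.minAreaRect((w[:,:2]*1000).astype(np.float32));print(r)
E
```

```text
top knob [416 198  12   5  32] [421.5 200.4] [ 0.5765 -0.3048  0.3861] ext [0.007 0.012 0.08 ]
top knob [372 223  13   7  76] [378.1 225.9] [ 0.5133 -0.2591  0.0884] ext [0.019 0.039 0.015]
top charged 10.04 {(0, -1): 0.5374, (0, 1): 0.6558, (1, -1): 0.1097, (1, 1): 0.1641} ctr [0.5652 0.235 ]
((565.1860961914062, 235.39524841308594), (119.50189971923828, 54.570655822753906), 8.777053833007812)
scene knob [175 122  16  13 117] [182.4 127.6] [ 0.5183 -0.2562  0.0861] ext [0.022 0.045 0.022]
scene charged 7.8 {(0, -1): 0.5355, (0, 1): 0.6611, (1, -1): 0.1312, (1, 1): 0.1854} ctr [0.5714 0.2378]
((568.6551513671875, 236.65609741210938), (121.72193908691406, 54.637943267822266), 8.266064643859863)
```

move_arm(
  moves=[
    [[-0.008,0.078,-0.01,0.007,0.012,0.1,-1],[-0.008,0.08,-0.01,0.007,0.012,0.1,-1],[-0.008,0.08,-0.005,0.007,0.012,0.1,-1],[-0.008,0.08,0,0.007,0.012,0.1,-1],[-0.008,0.08,0,0,0,0,-1],[-0.008,0.08,0,0,0,0,-1],[-0.008,0.08,0,0,0,0,-1],[-0.008,0.08,0,0,0,0,-1]],
  ],
)

```text
clock: 5.13
eef_pos: [0.5628, -0.0104, 0.1826]
tool_rot: [-0.064, 0.998, 0.004, -0.019]
ft_force: [0.3, 0.8, 0.1]
grip_width: 0.0849
```

move_arm(
  moves=[
    [[-0.008,0.08,0,0,0,0,-1],[-0.008,0.08,0,0,0,0,-1],[-0.008,0.08,0,0,0,0,-1],[-0.008,0.08,0,0,0,0,-1],[-0.006,0.07,0,0,0,0,-1],[-0.006,0.05,0,0,0,0,-1],[0,0.02,0,0,0,0,-1],[0,0,0,0,0,0,-1]],
  ],
)

```text
clock: 5.8
eef_pos: [0.5238, 0.2332, 0.1597]
tool_rot: [-0.069, 0.997, 0.001, -0.037]
ft_force: [-0.1, -0.7, 0.2]
grip_width: 0.0852
```

```bash
python3 go.py .550 .234 .15 8.2
```

```text
pos [0.5238 0.2332 0.1597] d(mm) [26.2  0.8 -9.7] units [ 0.0525  0.0017 -0.0194] rot units [ 0.007 -0.143  0.009] J [0.41 0.48 0.14 1.3  0.03 0.27] F [-0.1 -0.7  0.2] w 0.0852
```

move_arm(
  moves=[
    [[0.03,0.001,-0.01,0.003,-0.08,0.005,-1],[0.025,0.001,-0.01,0.003,-0.06,0,-1],[0,0,0,0,0,0,-1]],
  ],
)

```text
clock: 6.05
eef_pos: [0.5494, 0.2314, 0.1436]
tool_rot: [-0.071, 0.997, -0.003, -0.004]
ft_force: [0.6, -0.5, -0.3]
grip_width: 0.0856
```

```bash
python3 go.py .5517 .234 .037 8.2
```

```text
pos [0.5494 0.2314 0.1436] d(mm) [   2.3    2.6 -106.6] units [ 0.0047  0.0052 -0.2131] rot units [ 0.013 -0.015  0.002] J [ 0.4   0.49  0.11  1.2  -0.    0.26] F [ 0.6 -0.5 -0.3] w 0.0856
```

move_arm(
  moves=[
    [[0.003,0.003,-0.06,0.006,-0.008,0,-1],[0.002,0.003,-0.06,0.006,-0.008,0,-1],[0,0,-0.04,0,0,0,-1],[0,0,-0.02,0,0,0,-1],[0,0,-0.01,0,0,0,-1],[0,0,0,0,0,0,-1]],
  ],
)

```text
clock: 6.55
eef_pos: [0.5495, 0.2244, 0.0427]
tool_rot: [-0.065, 0.998, -0.002, -0.004]
ft_force: [0.5, -0.7, 0.7]
grip_width: 0.0852
```

```bash
python3 go.py .5517 .234 .037 8.2
```

```text
pos [0.5495 0.2244 0.0427] d(mm) [ 2.2  9.6 -5.7] units [ 0.0045  0.0193 -0.0114] rot units [ 0.01  -0.016  0.023] J [ 0.39  0.58 -0.02  0.97 -0.    0.26] F [ 0.5 -0.7  0.7] w 0.0852
```

move_arm(
  moves=[
    [[0.006,0.015,0,0.005,-0.01,0.02,-1],[0,0.008,0,0,0,0,-1],[0,0,0,0,0,0,-1]],
  ],
)

```text
clock: 6.8
eef_pos: [0.5542, 0.2359, 0.0448]
tool_rot: [-0.07, 0.998, -0.001, -0.001]
ft_force: [-0.7, -0.3, -0.2]
grip_width: 0.0855
```

```bash
python3 go.py .5517 .234 .037 8.2
```

```text
pos [0.5542 0.2359 0.0448] d(mm) [-2.5 -1.9 -7.8] units [-0.0049 -0.0038 -0.0156] rot units [ 0.003 -0.002  0.006] J [ 0.4   0.59 -0.    0.98 -0.    0.26] F [-0.7 -0.3 -0.2] w 0.0855
```

move_arm(
  moves=[
    [[-0.004,-0.003,-0.012,0,0,0,-1],[0,0,-0.006,0,0,0,-1],[0,0,0,0,0,0,-1]],
  ],
)

```text
clock: 7.05
eef_pos: [0.5544, 0.2363, 0.0384]
tool_rot: [-0.071, 0.997, 0.0, 0.003]
ft_force: [-0.5, -0.6, 0.3]
grip_width: 0.0857
```

```bash
python3 go.py .5517 .234 .037 8.2;python3 go.py .5517 .234 .037 8.2
```

```text
pos [0.5544 0.2363 0.0384] d(mm) [-2.7 -2.3 -1.4] units [-0.0053 -0.0046 -0.0028] rot units [-0.002  0.01   0.003] J [ 0.4   0.59 -0.02  0.96 -0.    0.26] F [-0.5 -0.6  0.3] w 0.0857
pos [0.5544 0.2363 0.0384] d(mm) [-2.7 -2.3 -1.4] units [-0.0053 -0.0046 -0.0028] rot units [-0.002  0.01   0.003] J [ 0.4   0.59 -0.02  0.96 -0.    0.26] F [-0.5 -0.6  0.3] w 0.0857
```

Good enough; closing.

move_arm(
  moves=[
    [[-0.005,-0.005,0,0,0,0,0],[0,0,0,0,0,0,0.3],[0,0,0,0,0,0,1],[0,0,0,0,0,0,1],[0,0,0,0,0,0,1],[0,0,0,0,0,0,1]],
  ],
)

```text
clock: 7.55
eef_pos: [0.5514, 0.234, 0.0393]
tool_rot: [-0.071, 0.997, 0.001, 0.003]
ft_force: [0.9, 0.6, 0.1]
grip_width: 0.0527
```

```bash
python3 go.py .5517 .234 .037 8.2
```

```text
pos [0.5514 0.234  0.0393] d(mm) [ 0.3 -0.  -2.3] units [ 0.0006 -0.0001 -0.0045] rot units [-0.005  0.011  0.002] J [ 0.4   0.58 -0.03  0.95 -0.    0.26] F [0.9 0.6 0.1] w 0.0527
```

move_arm(
  moves=[
    [[0,0,0.02,0,0,0,1],[0,0,0.03,0,0,0,1],[0,0,0.05,0,0,0,1],[0,0,0.06,0,0,0,1],[0,0,0.06,0,0,0,1],[0,0,0.03,0,0,0,1],[0,0,0,0,0,0,1]],
  ],
)

```text
clock: 8.13
eef_pos: [0.5437, 0.2302, 0.1644]
tool_rot: [-0.071, 0.997, -0.003, -0.006]
ft_force: [0.3, 0.2, -3.4]
grip_width: 0.0531
```

```bash
python3 go.py .601 -.073 .15 4.4; python3 - <<'E'
from look import *
look(3); cv2.imwrite("pics/s3.png",crop(3,"scene",200,100,450,300,3))
E
```

```text
pos [0.5437 0.2302 0.1644] d(mm) [  57.3 -303.2  -14.4] units [ 0.1145 -0.6064 -0.0288] rot units [ 0.011 -0.024 -0.124] J [ 0.4   0.47  0.13  1.25 -0.    0.26] F [ 0.3  0.2 -3.4] w 0.0531
```

View pics/s3.png

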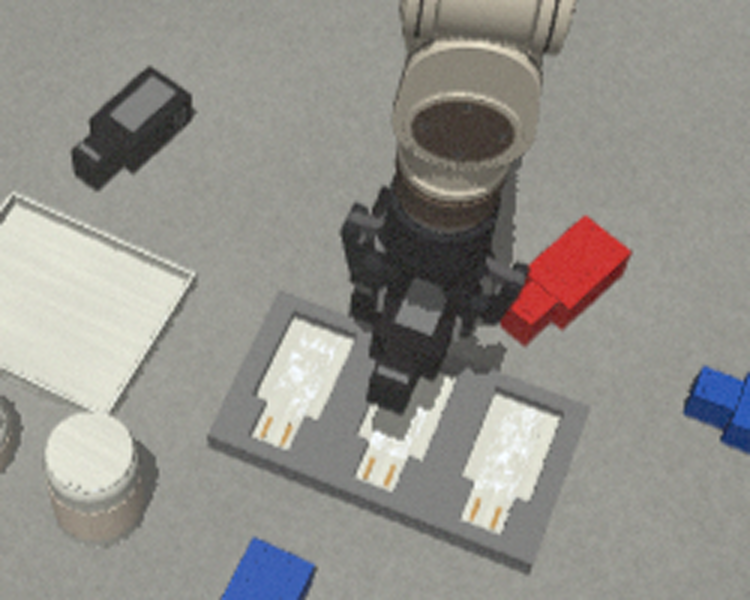

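move_arm(
  moves=[
    [[0.013,-0.05,0.005,0.003,-0.012,-0.03,1],[0.013,-0.07,0.005,0.003,-0.01,-0.03,1],[0.013,-0.075,0.005,0.003,-0.01,-0.03,1],[0.015,-0.075,0.005,0,-0.01,-0.03,1],[0.015,-0.075,0.005,0,-0.01,0,1],[0.015,-0.075,0.003,0,-0.01,0,1],[0.015,-0.07,0.003,0,-0.01,0,1],[0.01,-0.05,0.003,0,-0.01,0,1]],
  ],
)

```text
clock: 8.9
eef_pos: [0.5853, -0.0448, 0.159]
tool_rot: [-0.046, 0.999, -0.002, -0.002]
ft_force: [1.3, 0.0, -3.7]
grip_width: 0.0526
```

```bash
python3 go.py .601 -.073 .10 4.4
```

```text
pos [ 0.5853 -0.0448  0.159 ] d(mm) [ 15.7 -28.2 -59. ] units [ 0.0315 -0.0564 -0.1181] rot units [ 0.007 -0.008 -0.028] J [-0.07  0.46  0.1   1.22 -0.   -0.17] F [ 1.3  0.  -3.7] w 0.0526
```

move_arm(
  moves=[
    [[0.015,-0.025,-0.02,0.003,-0.004,-0.02,1],[0.012,-0.018,-0.04,0.003,-0.004,-0.008,1],[0.003,-0.004,-0.04,0,0,0,1],[0,0,-0.02,0,0,0,1],[0,0,0,0,0,0,1]],
  ],
)

```text
clock: 9.32
eef_pos: [0.5941, -0.0792, 0.0857]
tool_rot: [-0.031, 0.999, -0.0, -0.008]
ft_force: [-0.2, 0.6, -5.3]
grip_width: 0.0526
```

```bash
python3 go.py .601 -.073 .034 4.4
```

```text
pos [ 0.5941 -0.0792  0.0857] d(mm) [  6.9   6.2 -51.7] units [ 0.0138  0.0123 -0.1033] rot units [ 0.003 -0.032  0.028] J [-0.13  0.55  0.05  1.09 -0.   -0.19] F [-0.2  0.6 -5.3] w 0.0526
```

move_arm(
  moves=[
    [[0.01,0.008,-0.03,0,-0.02,0.015,1],[0.006,0.005,-0.03,0,-0.015,0.01,1],[0,0,-0.02,0,0,0,1],[0,0,-0.01,0,0,0,1],[0,0,0,0,0,0,1]],
  ],
)

```text
clock: 9.73
eef_pos: [0.5964, -0.072, 0.0322]
tool_rot: [-0.038, 0.999, 0.0, -0.006]
ft_force: [0.7, -0.2, -1.0]
grip_width: 0.0527
```

```bash
python3 go.py .601 -.073 .034 4.4
```

```text
pos [ 0.5964 -0.072   0.0322] d(mm) [ 4.6 -1.   1.8] units [ 0.0092 -0.002   0.0037] rot units [ 0.    -0.023  0.003] J [-0.12  0.61 -0.01  0.97 -0.   -0.19] F [ 0.7 -0.2 -1. ] w 0.0527
```

move_arm(
  moves=[
    [[0,0,0,0,0,0,0.2],[0,0,0,0,0,0,-0.4],[0,0,0,0,0,0,-1],[0,0,0.02,0,0,0,-1],[0,0,0.04,0,0,0,-1],[0,0,0.06,0,0,0,-1],[-0.02,0,0.06,0,0,0,-1],[-0.04,0,0.03,0,0,0,-1]],
  ],
)

```text
clock: 10.4
eef_pos: [0.5703, -0.0721, 0.1474]
tool_rot: [-0.038, 0.999, -0.0, -0.002]
ft_force: [0.5, -0.8, 0.9]
grip_width: 0.0853
```

move_arm(
  moves=[
    [[-0.07,-0.01,0,0,0,0,-1],[-0.07,-0.01,0,0,0,0,-1],[-0.07,-0.01,0,0,0,0,-1],[-0.07,-0.01,0,0,0,0,-1],[-0.07,-0.01,0,0,0,0,-1],[-0.03,0,0,0,0,0,-1],[0,0,0,0,0,0,-1]],
  ],
)

```text
clock: 10.98
eef_pos: [0.3802, -0.0985, 0.1683]
tool_rot: [-0.039, 0.999, -0.005, 0.017]
ft_force: [0.3, 0.8, 0.0]
grip_width: 0.0856
```

```bash
python3 - <<'E'
from look import *
look(4); cv2.imwrite("pics/s4.png",crop(4,"scene",100,100,420,300,2.5)); cv2.imwrite("pics/t4.png",crop(4,"top",150,130,420,300,2.9,1.1))
o=get_obs(); print(o["eef_pos"],o["tool_rot"])
E
```

```text
[ 0.38366197 -0.09875114  0.16853676] [-0.03901248  0.99904455 -0.00535363  0.0189564 ]
```

View pics/t4.png

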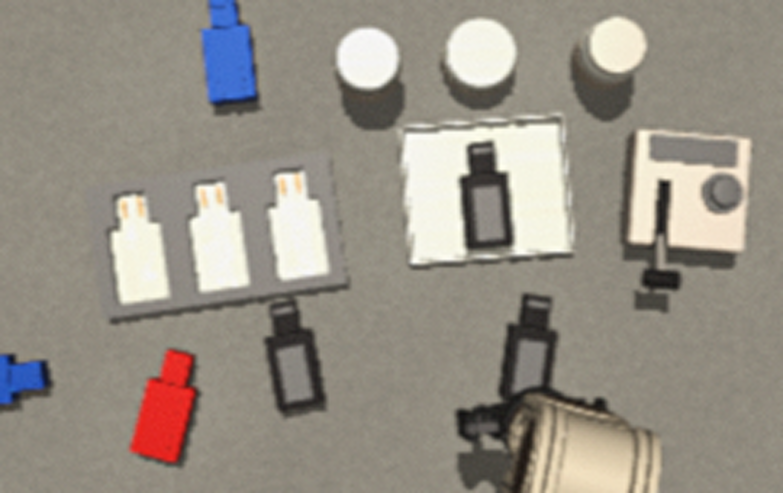

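View pics/s4.png

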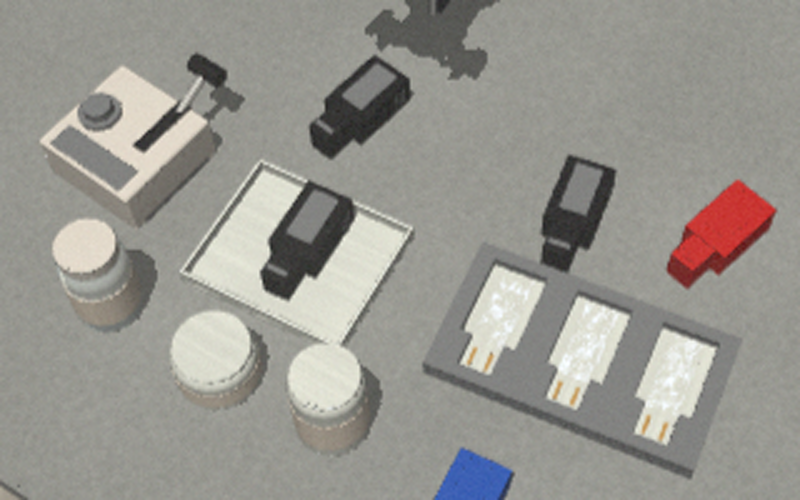

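Top and scene both show the charged pack flat in the tray, at top crop (487,195). All three pockets are empty now and both flat packs are unmoved. I'm refining the pockets and flat packs.

```bash
python3 - <<'E'
from m import *
for n in("top","scene"):
    c=load(n+"4.npz"); W=cloud(c);Z=W[...,2]; P=c["pixels"].astype(int); g=P.min(-1)
    reg=(W[...,0]>.45)&(W[...,0]<.68)&(W[...,1]>.09)&(W[...,1]<.4)
    for thr in ((165,185) if n=="top" else (105,125)):
      for mm,s,ce in comps(reg&(g>thr),100):
        uv=edges(c,mm,0,0)
        a,R,o=sidefit(c,uv,.012,tol=.006,frac=.45); print(n,"pocket",thr,np.rad2deg(a).round(2),"len",round(o[0,1]-o[0,-1],4),"wid",round(o[1,1]-o[1,-1],4),"ctr",(R.T@[(o[0,-1]+o[0,1])/2,(o[1,-1]+o[1,1])/2]).round(4), "sides@.024: tail,nose,-y,+y")
    for nm,box,h in(("flatL",(.34,.5,.08,.2),.04),("flatR",(.34,.52,-.2,-.05),.04),("tray",(.53,.70,-.14,-.01),.044)):
        mk=(W[...,0]>box[0])&(W[...,0]<box[1])&(W[...,1]>box[2])&(W[...,1]<box[3])&(Z>h-.014)&(Z<.07)
        mm,s,ce=max(comps(mk,50),key=lambda t:t[1][4]); w=W[mm]; r=cv2.minAreaRect((w[:,:2]*1000).astype(np.float32))
        uv=edges(c,mm,0,0);a,R,o=sidefit(c,uv,h,tol=.006,frac=.5)
        print(n,nm,r,np.rad2deg(a).round(2),(R.T@[(o[0,-1]+o[0,1])/2,(o[1,-1]+o[1,1])/2]).round(4),round(o[0,1]-o[0,-1],4),round(o[1,1]-o[1,-1],4))
E
python3 go.py .4245 -.1175 .08 -8.5
```

```text
top pocket 165 7.57 len 0.1195 wid 0.0568 ctr [0.576  0.1454] sides@.024: tail,nose,-y,+y
top pocket 165 8.07 len 0.1194 wid 0.0561 ctr [0.563  0.2365] sides@.024: tail,nose,-y,+y
top pocket 165 7.77 len 0.1194 wid 0.0548 ctr [0.5499 0.3279] sides@.024: tail,nose,-y,+y
top pocket 185 9.01 len 0.1182 wid 0.0543 ctr [0.5763 0.1461] sides@.024: tail,nose,-y,+y
top pocket 185 7.11 len 0.1178 wid 0.0537 ctr [0.563  0.2366] sides@.024: tail,nose,-y,+y
top pocket 185 7.31 len 0.1182 wid 0.0528 ctr [0.5497 0.3285] sides@.024: tail,nose,-y,+y
top flatL ((429.1138916015625, 148.93902587890625), (119.6453628540039, 54.59305191040039), 11.432233810424805) 10.71 [0.4292 0.1484] 0.1187 0.0537
top flatR ((436.04290771484375, -122.54753112792969), (55.62635803222656, 119.44035339355469), 81.83268737792969) -8.29 [ 0.4381 -0.1217] 0.1154 0.0547
top tray ((609.5867919921875, -71.86454772949219), (119.23944854736328, 54.812320709228516), 4.49879789352417) 4.9 [ 0.6097 -0.071 ] 0.1183 0.0545
scene pocket 105 9.46 len 0.1185 wid 0.0563 ctr [0.5777 0.1449] sides@.024: tail,nose,-y,+y
scene pocket 105 8.59
[... 374 characters left out ...]
165 wid 0.0555 ctr [0.5498 0.3274] sides@.024: tail,nose,-y,+y
scene flatL ((431.8998718261719, 150.4281005859375), (123.0948715209961, 54.58877182006836), 11.416611671447754) 10.8 [0.4358 0.1514] 0.1261 0.0542
scene flatR ((438.84405517578125, -121.35256958007812), (57.69218826293945, 122.90591430664062), 81.84742736816406) -7.44 [ 0.4425 -0.118 ] 0.1243 0.059
scene tray ((613.005615234375, -70.06526947021484), (121.38863372802734, 57.44104766845703), 5.568900108337402) 4.53 [ 0.6154 -0.0676] 0.1244 0.057
pos [ 0.3837 -0.0988  0.1685] d(mm) [ 40.8 -18.7 -88.5] units [ 0.0817 -0.0375 -0.1771] rot units [ 0.026  0.071 -0.432] J [-0.25  0.06 -0.41  1.06  0.   -0.33] F [-0.4 -0.4  0.5] w 0.0854
```

move_arm(
  moves=[
    [[0.03,-0.015,-0.03,0.01,0.03,-0.15,-1],[0.03,-0.015,-0.03,0.01,0.03,-0.15,-1],[0.02,-0.01,-0.03,0.006,0.01,-0.1,-1],[0,0,-0.02,0,0,-0.03,-1],[0,0,0,0,0,0,-1]],
  ],
)

```text
clock: 11.5
eef_pos: [0.4377, -0.121, 0.1177]
tool_rot: [0.078, 0.997, -0.002, 0.01]
ft_force: [-1.0, -0.1, -0.2]
grip_width: 0.0857
```

```bash
python3 go.py .4227 -.1196 .027 -8.2
```

```text
pos [ 0.4377 -0.121   0.1177] d(mm) [-15.    1.4 -90.7] units [-0.03    0.0028 -0.1815] rot units [0.009 0.037 0.024] J [-0.27  0.24 -0.35  0.97  0.   -0.11] F [-1.  -0.1 -0.2] w 0.0857
```

move_arm(
  moves=[
    [[-0.018,0.002,-0.02,0.006,0.022,0.015,-1],[-0.012,0.001,-0.04,0.003,0.015,0.01,-1],[0,0,-0.04,0,0,0,-1],[0,0,-0.025,0,0,0,-1],[0,0,0,0,0,0,-1]],
  ],
)

```text
clock: 11.92
eef_pos: [0.4271, -0.1194, 0.0548]
tool_rot: [0.067, 0.998, -0.0, 0.003]
ft_force: [0.5, 0.2, 0.7]
grip_width: 0.0854
```

```bash
python3 go.py .4227 -.1196 .027 -8.2
```

```text
pos [ 0.4271 -0.1194  0.0548] d(mm) [ -4.4  -0.2 -27.8] units [-0.0088 -0.0004 -0.0556] rot units [ 0.002  0.01  -0.017] J [-0.27  0.31 -0.44  0.81  0.   -0.14] F [0.5 0.2 0.7] w 0.0854
```

move_arm(
  moves=[
    [[-0.008,0,-0.025,0,0.008,-0.015,-1],[-0.002,0,-0.02,0,0,0,-1],[0,0,-0.008,0,0,0,-1],[0,0,0,0,0,0,-1]],
  ],
)

```text
clock: 12.25
eef_pos: [0.4233, -0.1191, 0.0295]
tool_rot: [0.069, 0.998, -0.001, 0.001]
ft_force: [0.1, 0.2, 0.1]
grip_width: 0.0854
```

```bash
python3 go.py .4227 -.1196 .027 -8.2
```

```text
pos [ 0.4233 -0.1191  0.0295] d(mm) [-0.6 -0.5 -2.5] units [-0.0012 -0.001  -0.005 ] rot units [ 0.003  0.005 -0.008] J [-0.27  0.34 -0.48  0.74 -0.   -0.14] F [0.1 0.2 0.1] w 0.0854
```

move_arm(
  moves=[
    [[0,0,-0.003,0,0,0,0],[0,0,0,0,0,0,0.4],[0,0,0,0,0,0,1],[0,0,0,0,0,0,1],[0,0,0,0,0,0,1],[0,0,0,0,0,0,1]],
  ],
)

```text
clock: 12.75
eef_pos: [0.4252, -0.1195, 0.031]
tool_rot: [0.069, 0.998, -0.001, 0.003]
ft_force: [-0.2, -0.7, -3.8]
grip_width: 0.0526
```

```bash
python3 go.py .4227 -.1196 .027 -8.2
```

```text
pos [ 0.4252 -0.1195  0.031 ] d(mm) [-2.5 -0.1 -4. ] units [-0.0049 -0.0001 -0.008 ] rot units [ 0.005  0.012 -0.01 ] J [-0.27  0.34 -0.48  0.74 -0.   -0.14] F [-0.2 -0.7 -3.8] w 0.0526
```

move_arm(
  moves=[
    [[0,0,0.02,0,0,0,1],[0,0,0.03,0,0,0,1],[0,0,0.05,0,0,0,1],[0,0,0.06,0,0,0,1],[0,0,0.04,0,0,0,1],[0,0,0.02,0,0,0,1],[0,0,0,0,0,0,1]],
  ],
)

```text
clock: 13.33
eef_pos: [0.4189, -0.1176, 0.1416]
tool_rot: [0.069, 0.998, 0.0, -0.003]
ft_force: [-0.4, 0.2, -3.8]
grip_width: 0.0523
```

```bash
python3 go.py .5634 .1432 .12 8.26
```

```text
pos [ 0.4189 -0.1176  0.1416] d(mm) [144.5 260.8 -21.6] units [ 0.289   0.5217 -0.0433] rot units [-0.001 -0.012  0.538] J [-0.27  0.19 -0.33  1.05 -0.   -0.14] F [-0.4  0.2 -3.8] w 0.0523
```

move_arm(
  moves=[
    [[0.03,0.05,0.006,0,-0.004,0.06,1],[0.036,0.065,0.006,0,-0.004,0.07,1],[0.036,0.065,0.006,0,-0.004,0.07,1],[0.036,0.065,0.006,0,-0.004,0.07,1],[0.036,0.065,0.006,0,-0.004,0.07,1],[0.036,0.065,0.006,0,-0.004,0.07,1],[0.03,0.05,0.005,0,-0.004,0.07,1],[0.02,0.03,0.003,0,0,0.04,1]],
  ],
)

```text
clock: 14.0
eef_pos: [0.5455, 0.1161, 0.1554]
tool_rot: [-0.068, 0.998, -0.001, -0.002]
ft_force: [0.3, -0.7, -3.2]
grip_width: 0.0526
```

move_arm(
  moves=[
    [[0,0,0,0,0,0,1],[0,0,0,0,0,0,1]],
  ],
)

```text
clock: 14.17
eef_pos: [0.5463, 0.1206, 0.1519]
tool_rot: [-0.071, 0.997, -0.001, -0.004]
ft_force: [-0.8, -0.8, -3.7]
grip_width: 0.0533
```

```bash
python3 go.py .5653 .1435 .12 8.26
```

```text
pos [0.5463 0.1206 0.1519] d(mm) [ 19.   22.9 -31.9] units [ 0.038   0.0457 -0.0638] rot units [ 0.004 -0.014  0.003] J [ 0.22  0.42  0.01  1.18 -0.    0.07] F [-0.8 -0.8 -3.7] w 0.0533
```

move_arm(
  moves=[
    [[0.022,0.025,-0.02,0.002,-0.01,0.002,1],[0.016,0.018,-0.02,0,-0.004,0,1],[0.004,0.005,-0.01,0,0,0,1],[0,0,0,0,0,0,1],[0,0,0,0,0,0,1]],
  ],
)

```text
clock: 14.58
eef_pos: [0.5634, 0.1417, 0.1202]
tool_rot: [-0.07, 0.998, -0.002, -0.006]
ft_force: [-0.0, -0.6, -4.3]
grip_width: 0.0525
```

```bash
python3 go.py .5653 .1435 .09 8.26; python3 - <<'E'
from look import *
look(5); cv2.imwrite("pics/s5.png",crop(5,"scene",200,100,450,300,3))
o=get_obs(); print(o["eef_pos"])
E
```

```text
pos [0.5634 0.1417 0.1202] d(mm) [  1.9   1.8 -30.2] units [ 0.0037  0.0036 -0.0603] rot units [ 0.011 -0.021  0.008] J [ 0.25  0.48  0.03  1.13 -0.    0.11] F [-0.  -0.6 -4.3] w 0.0525
[0.56350687 0.14160029 0.12070389]
```

View pics/s5.png

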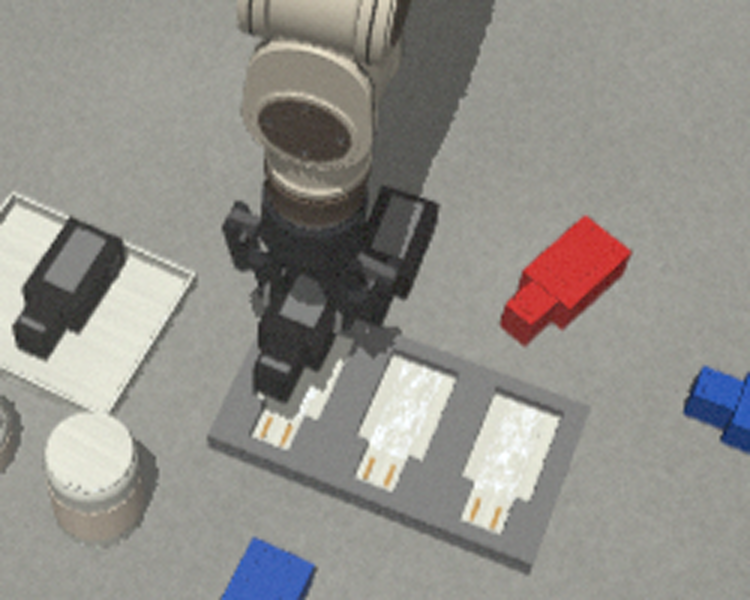

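move_arm(
  moves=[
    [[0.004,0.004,-0.02,0.008,-0.016,0.006,1],[0.001,0.001,-0.025,0.003,-0.006,0,1],[0,0,-0.02,0,0,0,1],[0,0,-0.01,0,0,0,1],[0,0,0,0,0,0,1]],
  ],
)

```text
clock: 15.1
eef_pos: [0.567, 0.1416, 0.0855]
tool_rot: [-0.07, 0.998, 0.0, 0.004]
ft_force: [-0.8, -0.1, -3.8]
grip_width: 0.0526
```

```bash
python3 go.py .5653 .1435 .06 8.26
```

```text
pos [0.567  0.1416 0.0855] d(mm) [ -1.7   1.9 -25.5] units [-0.0034  0.0039 -0.0511] rot units [-0.002  0.013  0.01 ] J [ 0.24  0.51 -0.02  1.03 -0.    0.11] F [-0.8 -0.1 -3.8] w 0.0526
```

move_arm(
  moves=[
    [[-0.004,0.005,-0.02,0,0.01,0.008,1],[0,0.001,-0.02,0,0,0,1],[0,0,-0.01,0,0,0,1],[0,0,0,0,0,0,1]],
  ],
)

```text
clock: 15.43
eef_pos: [0.5655, 0.1446, 0.0596]
tool_rot: [-0.071, 0.997, 0.001, 0.002]
ft_force: [-0.6, -0.2, -3.8]
grip_width: 0.0529
```

```bash
python3 go.py .5653 .1435 .06 8.26; python3 - <<'E'
from look import *
look(6); cv2.imwrite("pics/s6.png",crop(6,"scene",250,150,400,262,5))
E
```

```text
pos [0.5655 0.1446 0.0596] d(mm) [-0.2 -1.1  0.4] units [-0.0004 -0.0021  0.0008] rot units [-0.003  0.006  0.002] J [ 0.25  0.54 -0.05  0.98  0.    0.11] F [-0.6 -0.2 -3.8] w 0.0529
```

View pics/s6.png

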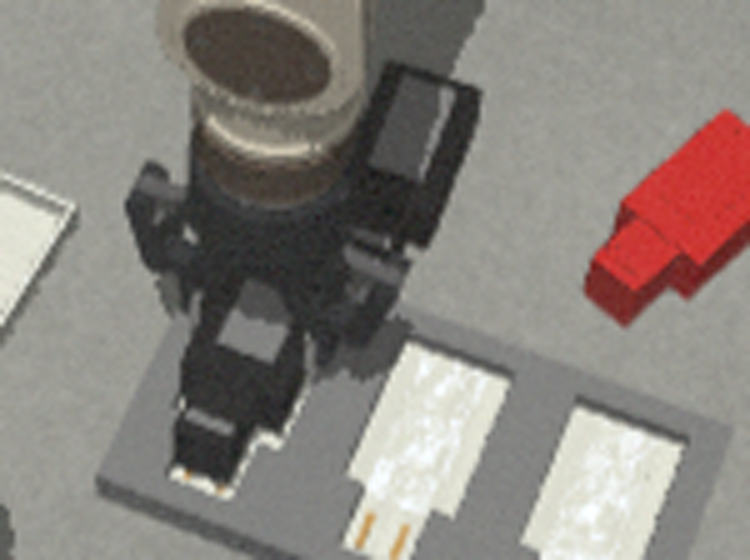

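move_arm(
  moves=[
    [[0,-0.002,-0.01,0,0.004,0,1],[0,0,-0.01,0,0,0,1],[0,0,-0.008,0,0,0,1],[0,0,0,0,0,0,1]],
  ],
)

```text
clock: 15.87
eef_pos: [0.5673, 0.1439, 0.0465]
tool_rot: [-0.072, 0.997, 0.001, 0.003]
ft_force: [0.3, -1.0, -2.9]
grip_width: 0.0523
```

```bash
python3 go.py .5653 .1435 .04 8.26
```

```text
pos [0.5673 0.1439 0.0465] d(mm) [-2.  -0.4 -6.5] units [-0.004  -0.0009 -0.0131] rot units [-0.005  0.009  0.002] J [ 0.25  0.55 -0.06  0.95  0.    0.1 ] F [ 0.3 -1.  -2.9] w 0.0523
```

move_arm(
  moves=[
    [[-0.003,0,-0.008,0,0.008,0,1],[0,0,-0.007,0,0,0,1],[0,0,-0.005,0,0,0,1],[0,0,0,0,0,0,1]],
  ],
)

```text
clock: 16.2
eef_pos: [0.5666, 0.1442, 0.0435]
tool_rot: [-0.071, 0.997, 0.001, 0.003]
ft_force: [0.1, -0.3, -3.7]
grip_width: 0.0521
```

```bash
python3 go.py .5653 .1435 .04 8.26
```

```text
pos [0.5666 0.1442 0.0435] d(mm) [-1.3 -0.7 -3.5] units [-0.0025 -0.0014 -0.007 ] rot units [-0.006  0.01   0.002] J [ 0.25  0.56 -0.07  0.94  0.    0.11] F [ 0.1 -0.3 -3.7] w 0.0521
```

move_arm(
  moves=[
    [[-0.003,-0.001,-0.009,0,0.008,0,1],[0,0,-0.008,0,0,0,1],[0,0,0,0,0,0,1]],
  ],
)

```text
clock: 16.45
eef_pos: [0.567, 0.1444, 0.0438]
tool_rot: [-0.072, 0.997, 0.002, 0.004]
ft_force: [0.4, 1.0, -4.2]
grip_width: 0.0531
```

```bash
python3 go.py .5653 .1435 .04 8.26
```

```text
pos [0.567  0.1444 0.0438] d(mm) [-1.7 -0.9 -3.8] units [-0.0034 -0.0018 -0.0076] rot units [-0.008  0.016  0.001] J [ 0.25  0.55 -0.07  0.94  0.    0.1 ] F [ 0.4  1.  -4.2] w 0.0531
```

move_arm(
  moves=[
    [[-0.006,-0.002,-0.015,0,0.015,0,1],[0,0,-0.012,0,0,0,1],[0,0,0,0,0,0,1]],
  ],
)

```text
clock: 16.7
eef_pos: [0.5675, 0.1448, 0.044]
tool_rot: [-0.071, 0.997, 0.004, 0.007]
ft_force: [0.9, -0.2, -4.6]
grip_width: 0.0523
```

```bash
python3 go.py .5653 .1435 .04 8.26
```

```text
pos [0.5675 0.1448 0.044 ] d(mm) [-2.2 -1.3 -4. ] units [-0.0044 -0.0025 -0.008 ] rot units [-0.017  0.024  0.003] J [ 0.25  0.55 -0.08  0.93  0.01  0.1 ] F [ 0.9 -0.2 -4.6] w 0.0523
```

```bash
python3 - <<'E'
from look import *
look(7); cv2.imwrite("pics/s7.png",crop(7,"scene",250,150,400,262,5))
from m import *
for n in("top","scene"):
    c=load(n+"7.npz"); W=cloud(c);Z=W[...,2]
    print(n)
    C=np.array([.5782,.1454]);a=np.deg2rad(8.26);ex=np.array([np.cos(a),np.sin(a)]);ey=np.array([-ex[1],ex[0]])
    q=W[...,:2]-C; u=q@ex; v=q@ey
    for lo in range(-60,60,10):
        s=(u>lo/1e3)&(u<(lo+10)/1e3)&(abs(v)<.014)&(Z<.075)
        print(lo,s.sum(),np.round(np.median(Z[s]),4) if s.sum() else None,end="; ")
    print(np.round(get_obs()["ft_force"],1))
E
```

```text
top
-60 0 None; -50 0 None; -40 0 None; -30 0 None; -20 0 None; -10 0 None; 0 0 None; 10 0 None; 20 0 None; 30 0 None; 40 0 None; 50 0 None; [ 1.2 -0.8 -3.8]
scene
-60 0 None; -50 0 None; -40 0 None; -30 19 0.0537; -20 42 0.0542; -10 39 0.054; 0 39 0.0547; 10 45 0.053; 20 40 0.0531; 30 45 0.0536; 40 38 0.0543; 50 42 0.054; [ 1.2 -0.8 -3.8]
```

View pics/s7.png

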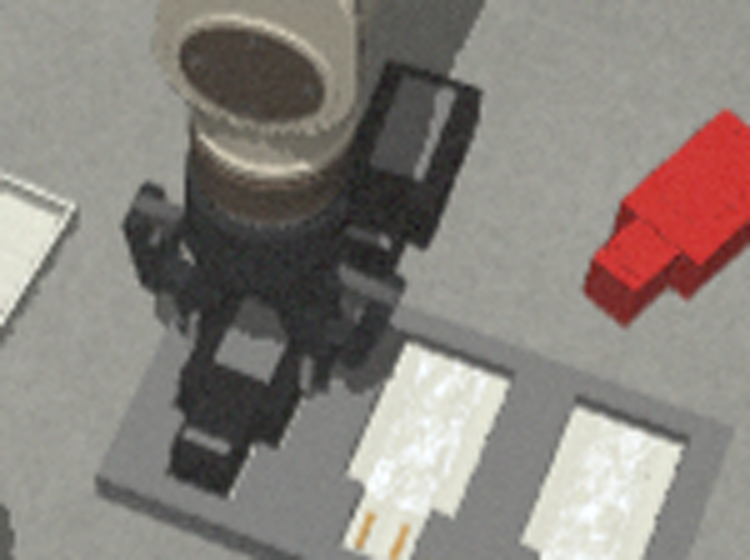

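The pack is in the pocket: its top is level along its length at about 0.0537, against 0.052 when seated. I'm releasing it for the last 2 mm.

move_arm(
  moves=[
    [[0,0,0,0,0,0,0.2],[0,0,0,0,0,0,-0.4],[0,0,0,0,0,0,-1],[0,0,0.02,0,0,0,-1],[0,0,0.04,0,0,0,-1],[0,0,0.06,0,0,0,-1],[-0.02,0,0.06,0,0,0,-1],[-0.04,0,0.03,0,0,0,-1]],
  ],
)

```text
clock: 17.47
eef_pos: [0.5365, 0.1439, 0.1422]
tool_rot: [-0.071, 0.997, 0.003, 0.001]
ft_force: [0.1, 0.4, 0.1]
grip_width: 0.0854
```

move_arm(
  moves=[
    [[-0.07,-0.02,0,0,0,0,-1],[-0.07,-0.02,0,0,0,0,-1],[-0.07,-0.02,0,0,0,0,-1],[-0.07,-0.02,0,0,0,0,-1],[-0.05,-0.01,0,0,0,0,-1],[0,0,0,0,0,0,-1]],
  ],
)

```text
clock: 17.97
eef_pos: [0.3679, 0.0987, 0.1494]
tool_rot: [-0.071, 0.997, 0.004, 0.007]
ft_force: [-0.4, 0.3, -0.1]
grip_width: 0.0855
```

```bash
cat > chk.py <<'E'
from look import *
from m import *
import sys
tag=sys.argv[1]; look(tag)
v=crop(tag,"scene",200,120,420,300,3.6); cv2.imwrite(f"pics/s{tag}.png",v)
cv2.imwrite(f"pics/t{tag}.png",crop(tag,"top",150,130,420,300,2.9,1.1))
a=np.deg2rad(8.26);ex=np.array([np.cos(a),np.sin(a)]);ey=np.array([-ex[1],ex[0]])
for n in("top","scene"):
    c=load(n+tag+".npz"); W=cloud(c);Z=W[...,2]
    for nm,C in(("A",(.5782,.1454)),("B",(.5518,.3274))):
        q=W[...,:2]-np.array(C); u=q@ex; w=q@ey
        s=(abs(w)<.045)&(abs(u)<.075)&(Z>.038)&(Z<.08)
        if s.sum()<100: continue
        r=cv2.minAreaRect((W[s][:,:2]*1000).astype(np.float32))
        print(n,nm,"rect",np.round(r[0],1),np.round(r[1],1),round(r[2],1),"z along:",[round(float(np.median(Z[s&(u>l/1e3)&(u<(l+20)/1e3)&(abs(w)<.013)])),4) for l in range(-60,60,20)],"L/R",[round(float(np.median(Z[s&(u<.02)&(w>l/1e3)&(w<(l+12)/1e3)])),4) for l in(-24,12)])
E
python3 chk.py 8; python3 go.py .4155 .1465 .1 11.2
```

```text
top A rect [579.2 145.4] [119.2  53.8] 7.9 z along: [0.0516, 0.0527, 0.0517, 0.0522, 0.0518, 0.0505] L/R [0.0523, 0.0523]
scene A rect [581.2 146.1] [124.1  55.3] 7.5 z along: [0.0521, 0.0525, 0.0524, 0.052, 0.0526, 0.0519] L/R [0.0511, 0.0516]
pos [0.373  0.1    0.1504] d(mm) [ 42.5  46.5 -50.4] units [ 0.0851  0.0929 -0.1007] rot units [-0.023  0.038  0.1  ] J [ 0.26  0.07 -0.45  1.03  0.01  0.11] F [ 0.6 -1.1 -0.2] w 0.0853
```

View pics/s8.png

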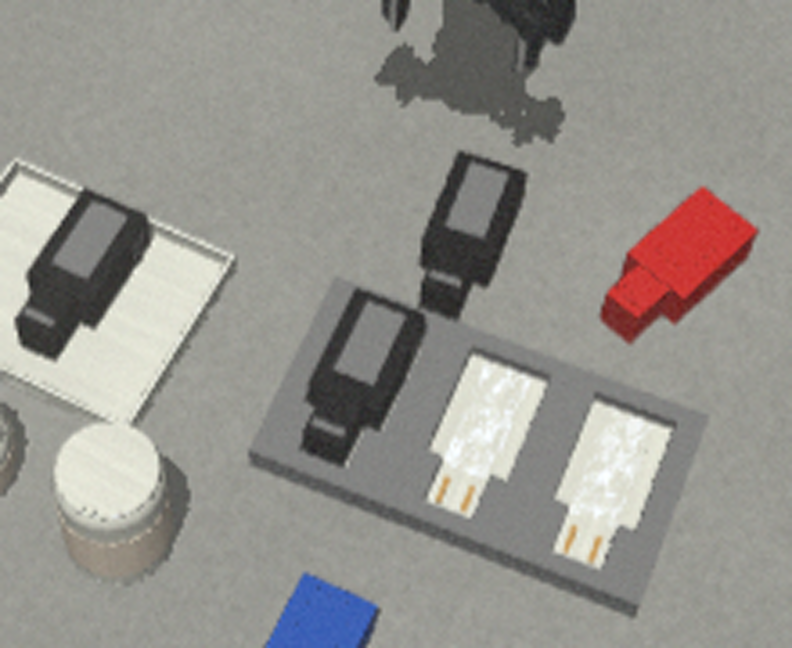

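View pics/t8.png

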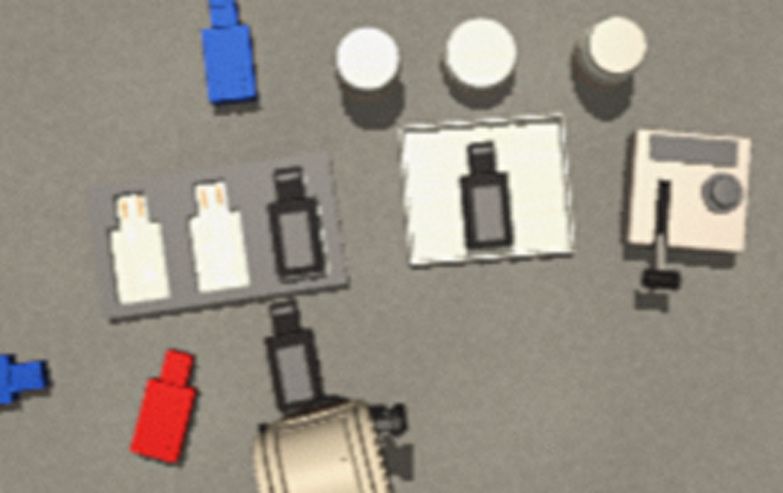

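The pack in the first pocket is seated: its top is flat at 0.052 in both views. Next is the left flat pack.

```bash
python3 - <<'E'
from m import *
for n in("scene",):
    c=load(n+"8.npz"); W=cloud(c);Z=W[...,2]
    mk=(W[...,0]>.34)&(W[...,0]<.5)&(W[...,1]>.08)&(W[...,1]<.21)&(Z>.026)&(Z<.07)
    mm,s,ce=max(comps(mk,50),key=lambda t:t[1][4]); r=cv2.minAreaRect((W[mm][:,:2]*1000).astype(np.float32)); print(r)
E
```

```text
((432.5977783203125, 149.76898193359375), (122.82833862304688, 54.645137786865234), 10.68936824798584)
```

move_arm(
  moves=[
    [[0.025,0.035,0,-0.01,0.015,0.04,-1],[0.025,0.035,-0.02,-0.01,0.015,0.04,-1],[0.015,0.01,-0.03,0,0,0.02,-1],[0,0,-0.02,0,0,0,-1],[0,0,0,0,0,0,-1]],
  ],
)

```text
clock: 18.48
eef_pos: [0.4174, 0.1451, 0.1177]
tool_rot: [-0.098, 0.995, 0.002, 0.009]
ft_force: [-0.3, -0.3, -0.2]
grip_width: 0.0854
```

```bash
python3 go.py .4155 .1462 .027 11.2
```

```text
pos [0.4174 0.1451 0.1177] d(mm) [ -1.9   1.1 -90.7] units [-0.0038  0.0021 -0.1815] rot units [-0.011  0.035 -0.002] J [ 0.33  0.21 -0.38  0.96 -0.    0.14] F [-0.3 -0.3 -0.2] w 0.0854
```

move_arm(
  moves=[
    [[-0.003,0.002,-0.03,-0.006,0.02,0,-1],[-0.002,0.001,-0.04,-0.004,0.012,0,-1],[0,0,-0.04,0,0,0,-1],[0,0,-0.025,0,0,0,-1],[0,0,0,0,0,0,-1]],
  ],
)

```text
clock: 18.9
eef_pos: [0.4245, 0.1498, 0.0504]
tool_rot: [-0.098, 0.995, 0.001, 0.005]
ft_force: [-0.5, 0.3, 0.1]
grip_width: 0.0852
```

```bash
python3 go.py .4155 .1462 .027 11.2
```

```text
pos [0.4245 0.1498 0.0504] d(mm) [ -9.   -3.6 -23.4] units [-0.0179 -0.0073 -0.0468] rot units [-0.007  0.02  -0.001] J [ 0.34  0.32 -0.44  0.8   0.    0.14] F [-0.5  0.3  0.1] w 0.0852
```

move_arm(
  moves=[
    [[-0.014,-0.006,-0.02,-0.004,0.012,0,-1],[-0.005,-0.002,-0.016,0,0,0,-1],[0,0,-0.008,0,0,0,-1],[0,0,0,0,0,0,-1]],
  ],
)

```text
clock: 19.23
eef_pos: [0.4196, 0.147, 0.0296]
tool_rot: [-0.097, 0.995, 0.001, 0.005]
ft_force: [0.8, 0.7, -0.2]
grip_width: 0.0856
```

```bash
python3 go.py .4155 .1462 .027 11.2
```

```text
pos [0.4196 0.147  0.0296] d(mm) [-4.1 -0.8 -2.6] units [-0.0083 -0.0016 -0.0052] rot units [-0.006  0.017  0.   ] J [ 0.34  0.35 -0.47  0.74  0.    0.14] F [ 0.8  0.7 -0.2] w 0.0856
```

move_arm(
  moves=[
    [[-0.012,-0.003,-0.004,-0.004,0.015,0,-1],[-0.005,-0.001,0,0,0,0,-1],[0,0,0,0,0,0,-1]],
  ],
)

```text
clock: 19.48
eef_pos: [0.4125, 0.1455, 0.029]
tool_rot: [-0.097, 0.995, 0.001, 0.002]
ft_force: [0.0, -0.2, -0.2]
grip_width: 0.0856
```

```bash
python3 go.py .4155 .1462 .027 11.2
```

```text
pos [0.4125 0.1455 0.029 ] d(mm) [ 3.   0.7 -2. ] units [ 0.0059  0.0014 -0.0041] rot units [-0.004  0.007  0.001] J [ 0.34  0.34 -0.49  0.74  0.    0.14] F [ 0.  -0.2 -0.2] w 0.0856
```

move_arm(
  moves=[
    [[0.004,0.001,0,0,0,0,0],[0,0,0,0,0,0,0.4],[0,0,0,0,0,0,1],[0,0,0,0,0,0,1],[0,0,0,0,0,0,1],[0,0,0,0,0,0,1]],
  ],
)

```text
clock: 19.98
eef_pos: [0.4154, 0.1466, 0.0307]
tool_rot: [-0.097, 0.995, 0.001, 0.003]
ft_force: [-0.8, 0.1, -2.2]
grip_width: 0.0531
```

```bash
python3 go.py .4155 .1462 .027 11.2
```

```text
pos [0.4154 0.1466 0.0307] d(mm) [ 0.1 -0.4 -3.7] units [ 0.0002 -0.0007 -0.0074] rot units [-0.007  0.011  0.   ] J [ 0.34  0.34 -0.48  0.74  0.    0.14] F [-0.8  0.1 -2.2] w 0.0531
```

move_arm(
  moves=[
    [[0,0,0.02,0,0,0,1],[0,0,0.03,0,0,0,1],[0,0,0.05,0,0,0,1],[0,0,0.06,0,0,0,1],[0,0,0.04,0,0,0,1],[0,0,0.02,0,0,0,1],[0,0,0,0,0,0,1]],
  ],
)

```text
clock: 20.57
eef_pos: [0.4095, 0.1444, 0.1407]
tool_rot: [-0.097, 0.995, -0.0, -0.004]
ft_force: [-0.2, -0.3, -2.8]
grip_width: 0.0526
```

```bash
python3 go.py .537 .3253 .13 8.26
```

```text
pos [0.4095 0.1444 0.1407] d(mm) [127.5 180.9 -10.7] units [ 0.2551  0.3619 -0.0214] rot units [ 0.002 -0.014 -0.097] J [ 0.34  0.19 -0.33  1.05  0.    0.14] F [-0.2 -0.3 -2.8] w 0.0526
```

move_arm(
  moves=[
    [[0.03,0.04,0.006,0,-0.004,-0.02,1],[0.045,0.065,0.006,0,-0.004,-0.02,1],[0.045,0.065,0.006,0,-0.004,-0.02,1],[0.045,0.065,0.006,0,-0.004,-0.02,1],[0.035,0.05,0.004,0,-0.004,-0.01,1],[0.02,0.03,0,0,0,0,1],[0,0,0,0,0,0,1]],
  ],
)

```text
clock: 21.15
eef_pos: [0.5179, 0.3056, 0.1461]
tool_rot: [-0.07, 0.998, -0.003, -0.004]
ft_force: [0.2, 0.9, -2.9]
grip_width: 0.0527
```

```bash
python3 go.py .5375 .3255 .11 8.26
```

```text
pos [0.5179 0.3056 0.1461] d(mm) [ 19.6  19.9 -36.1] units [ 0.0392  0.0398 -0.0722] rot units [ 0.013 -0.015  0.006] J [ 0.53  0.5   0.13  1.21 -0.    0.39] F [ 0.2  0.9 -2.9] w 0.0527
```

move_arm(
  moves=[
    [[0.022,0.022,-0.02,0.008,-0.01,0.004,1],[0.014,0.014,-0.025,0.004,-0.004,0,1],[0.004,0.004,-0.02,0,0,0,1],[0,0,-0.01,0,0,0,1],[0,0,0,0,0,0,1]],
  ],
)

```text
clock: 21.57
eef_pos: [0.5345, 0.3244, 0.0982]
tool_rot: [-0.072, 0.997, -0.004, -0.006]
ft_force: [-0.2, 0.2, -2.7]
grip_width: 0.053
```

```bash
python3 go.py .5375 .3255 .06 8.26
```

```text
pos [0.5345 0.3244 0.0982] d(mm) [  3.    1.1 -38.2] units [ 0.006   0.0022 -0.0764] rot units [ 0.016 -0.022 -0.001] J [ 0.55  0.59  0.15  1.15 -0.    0.4 ] F [-0.2  0.2 -2.7] w 0.053
```

move_arm(
  moves=[
    [[0.006,0.002,-0.025,0.01,-0.016,0,1],[0.001,0,-0.025,0.004,-0.006,0,1],[0,0,-0.015,0,0,0,1],[0,0,-0.005,0,0,0,1],[0,0,0,0,0,0,1]],
  ],
)

```text
clock: 21.98
eef_pos: [0.5349, 0.3212, 0.0612]
tool_rot: [-0.071, 0.997, -0.002, -0.003]
ft_force: [0.0, -0.3, -2.4]
grip_width: 0.0526
```

```bash
python3 go.py .5375 .3255 .058 8.26; python3 - <<'E'
from look import *
look(9); cv2.imwrite("pics/s9.png",crop(9,"scene",300,170,450,282,5))
E
```

```text
pos [0.5349 0.3212 0.0612] d(mm) [ 2.6  4.3 -3.2] units [ 0.0051  0.0086 -0.0064] rot units [ 0.009 -0.009  0.003] J [ 0.54  0.61  0.09  1.05 -0.    0.4 ] F [ 0.  -0.3 -2.4] w 0.0526
```

View pics/s9.png

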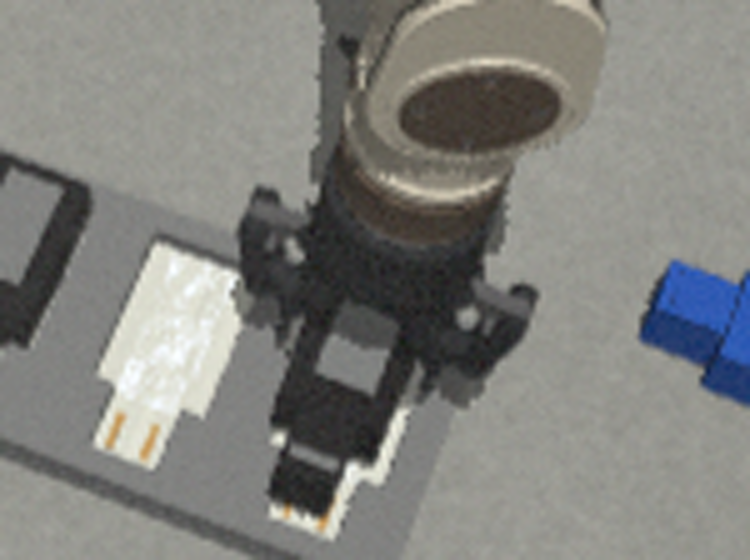

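move_arm(
  moves=[
    [[0.007,0.012,-0.002,0.006,-0.006,0.002,1],[0.002,0.003,0,0,0,0,1],[0,0,0,0,0,0,1]],
  ],
)

```text
clock: 22.33
eef_pos: [0.5419, 0.3306, 0.0636]
tool_rot: [-0.072, 0.997, 0.001, 0.002]
ft_force: [-0.1, 0.2, -3.2]
grip_width: 0.0528
```

```bash
python3 go.py .5375 .3255 .058 8.26
```

```text
pos [0.5419 0.3306 0.0636] d(mm) [-4.4 -5.1 -5.6] units [-0.0087 -0.0101 -0.0112] rot units [-0.004  0.007  0.001] J [ 0.55  0.62  0.11  1.06 -0.    0.4 ] F [-0.1  0.2 -3.2] w 0.0528
```

move_arm(
  moves=[
    [[-0.006,-0.007,-0.008,0,0.005,0,1],[0,0,-0.004,0,0,0,1],[0,0,0,0,0,0,1]],
  ],
)

```text
clock: 22.58
eef_pos: [0.5396, 0.3279, 0.0584]
tool_rot: [-0.072, 0.997, 0.002, 0.002]
ft_force: [0.2, -0.3, -3.4]
grip_width: 0.0527
```

```bash
python3 go.py .5375 .3255 .05 8.26
```

```text
pos [0.5396 0.3279 0.0584] d(mm) [-2.1 -2.4 -8.4] units [-0.0042 -0.0048 -0.0168] rot units [-0.007  0.006 -0.   ] J [0.55 0.62 0.09 1.04 0.   0.4 ] F [ 0.2 -0.3 -3.4] w 0.0527
```

move_arm(
  moves=[
    [[-0.006,-0.007,-0.004,0,0.004,0,1],[0,0,-0.004,0,0,0,1],[0,0,0,0,0,0,1]],
  ],
)

```text
clock: 22.83
eef_pos: [0.5359, 0.3237, 0.0538]
tool_rot: [-0.072, 0.997, 0.002, 0.0]
ft_force: [0.0, 0.5, -2.1]
grip_width: 0.0525
```

```bash
python3 go.py .5375 .3255 .05 8.26
```

```text
pos [0.5359 0.3237 0.0538] d(mm) [ 1.6  1.8 -3.8] units [ 0.0033  0.0036 -0.0075] rot units [-0.006  0.001 -0.   ] J [0.54 0.62 0.08 1.03 0.   0.4 ] F [ 0.   0.5 -2.1] w 0.0525
```

move_arm(
  moves=[
    [[0.002,0.002,-0.002,-0.003,0,0,1],[0,0,0,0,0,0,1]],
  ],
)

```text
clock: 23.0
eef_pos: [0.5367, 0.3245, 0.0525]
tool_rot: [-0.072, 0.997, 0.001, 0.0]
ft_force: [0.5, -0.4, -2.1]
grip_width: 0.0528
```

```bash
python3 go.py .5375 .3255 .05 8.26
```

```text
pos [0.5367 0.3245 0.0525] d(mm) [ 0.8  1.  -2.5] units [ 0.0015  0.002  -0.005 ] rot units [-0.003 -0.     0.001] J [0.54 0.62 0.08 1.03 0.   0.4 ] F [ 0.5 -0.4 -2.1] w 0.0528
```

Aligned to within 1 mm; going down.

move_arm(
  moves=[
    [[0.001,0.001,-0.01,0,0,0,1],[0,0,-0.008,0,0,0,1],[0,0,-0.003,0,0,0,1],[0,0,0,0,0,0,1]],
  ],
)

```text
clock: 23.33
eef_pos: [0.5381, 0.3255, 0.0429]
tool_rot: [-0.072, 0.997, 0.001, 0.001]
ft_force: [0.7, -0.9, -1.3]
grip_width: 0.0529
```

```bash
python3 go.py .5375 .3255 .042 8.26
```

```text
pos [0.5381 0.3255 0.0429] d(mm) [-0.6  0.  -0.9] units [-0.0011  0.0001 -0.0018] rot units [-0.004  0.004  0.001] J [0.54 0.63 0.07 1.01 0.   0.4 ] F [ 0.7 -0.9 -1.3] w 0.0529
```

Down to seated height and inside the pocket; releasing.

move_arm(
  moves=[
    [[0,0,0,0,0,0,0.2],[0,0,0,0,0,0,-0.4],[0,0,0,0,0,0,-1],[0,0,0.02,0,0,0,-1],[0,0,0.04,0,0,0,-1],[0,0,0.06,0,0,0,-1],[-0.02,0,0.06,0,0,0,-1],[-0.04,0,0.03,0,0,0,-1]],
  ],
)

```text
clock: 24.0
eef_pos: [0.5083, 0.324, 0.149]
tool_rot: [-0.071, 0.998, -0.0, -0.001]
ft_force: [0.0, 0.6, 0.8]
grip_width: 0.0855
```

move_arm(
  moves=[
    [[-0.06,-0.05,0.01,0,0,0,-1],[-0.06,-0.05,0.01,0,0,0,-1],[-0.05,-0.06,0.01,0,0,0,-1],[-0.05,-0.06,0.01,0,0,0,-1],[-0.03,-0.07,0.01,0,0,0,-1],[0,-0.07,0.01,0,0,-0.05,-1],[0,-0.07,0.01,0,0,-0.05,-1],[0,-0.05,0,0,0,-0.05,-1]],
  ],
)

```text
clock: 24.67
eef_pos: [0.3791, 0.0845, 0.1994]
tool_rot: [-0.037, 0.999, 0.006, 0.012]
ft_force: [-0.3, 0.7, 0.2]
grip_width: 0.0857
```

```bash
python3 chk.py 10; python3 go.py .516 -.2575 .15 -5.1
```

```text
top A rect [579.4 145.4] [119.7  54.1] 7.9 z along: [0.0528, 0.052, 0.0513, 0.0521, 0.052, 0.0523] L/R [0.0519, 0.0522]
top B rect [552.2 325.7] [119.5  55.1] 7.1 z along: [0.0519, 0.0526, 0.052, 0.0524, 0.0522, 0.0533] L/R [0.0517, 0.0517]
scene A rect [582.  147.1] [123.3  54.3] 8.3 z along: [0.0516, 0.0526, 0.0517, 0.0519, 0.0517, 0.0518] L/R [0.0516, 0.0518]
scene B rect [555.1 327.6] [123.2  54.5] 8.1 z along: [0.0515, 0.0527, 0.0519, 0.0524, 0.0515, 0.0519] L/R [0.0515, 0.0516]
pos [0.3793 0.0836 0.1989] d(mm) [ 136.7 -341.1  -48.9] units [ 0.2733 -0.6822 -0.0978] rot units [-0.019  0.047 -0.304] J [ 0.21  0.03 -0.36  1.16  0.01  0.14] F [0.2 0.2 0.7] w 0.085
```

View pics/s10.png

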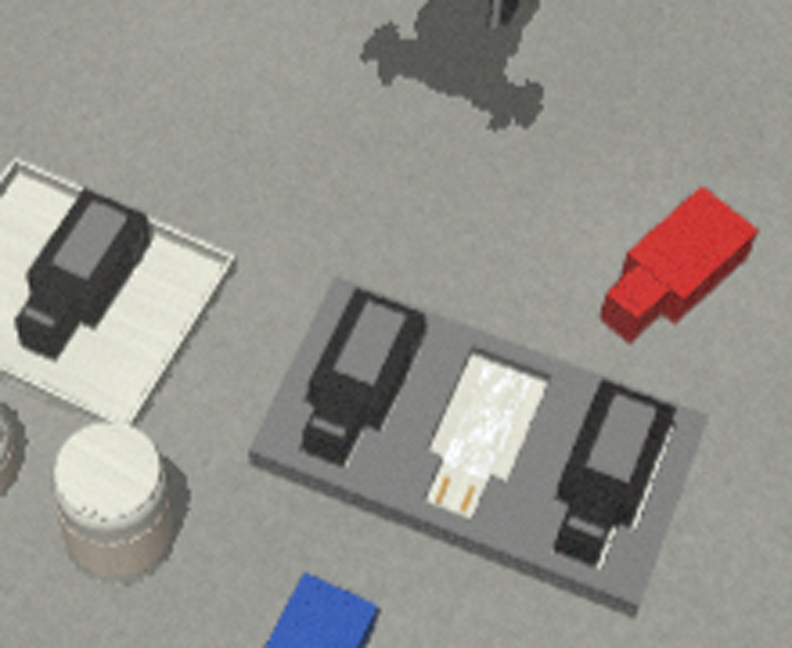

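View pics/t10.png

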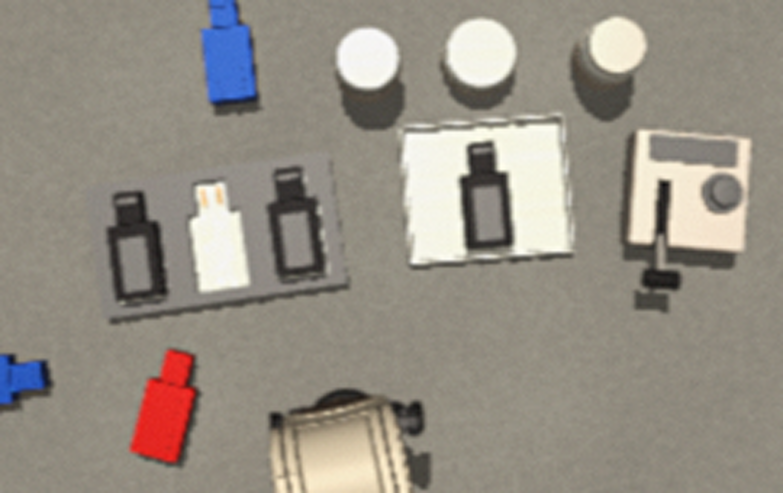

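Both flat packs are seated: their tops are flat at 0.052 in both views. Now the lever. I'll push the dropped knob up and back with the closed fingers, from the front.

move_arm(
  moves=[
    [[0.02,-0.06,0,-0.003,0.008,-0.04,1],[0.022,-0.08,0,-0.003,0.008,-0.04,1],[0.022,-0.08,0,-0.003,0.008,-0.04,1],[0.022,-0.08,0,-0.003,0.008,-0.04,1],[0.022,-0.08,0,0,0.008,-0.04,1],[0.022,-0.08,0,0,0.004,-0.04,1],[0.02,-0.08,0,0,0,-0.03,1],[0.01,-0.05,0,0,0,-0.02,1]],
  ],
)

```text
clock: 25.43
eef_pos: [0.4649, -0.2133, 0.2071]
tool_rot: [0.035, 0.999, 0.003, 0.01]
ft_force: [0.7, 0.2, -0.2]
grip_width: 0.0001
```

```bash
python3 go.py .465 -.253 .12 -5.1
```

```text
pos [ 0.4649 -0.2133  0.2071] d(mm) [  0.1 -39.7 -87.1] units [ 1.000e-04 -7.940e-02 -1.742e-01] rot units [-0.011  0.039 -0.036] J [-0.44  0.27 -0.05  1.24  0.01 -0.37] F [ 0.7  0.2 -0.2] w 0.0001
```

move_arm(
  moves=[
    [[-0.002,-0.03,-0.03,-0.006,0.02,-0.02,1],[-0.002,-0.025,-0.04,-0.004,0.015,-0.012,1],[-0.003,-0.01,-0.05,0,0,0,1],[-0.003,0,-0.04,0,0,0,1],[0,0,-0.02,0,0,0,1],[0,0,0,0,0,0,1]],
  ],
)

```text
clock: 25.93
eef_pos: [0.4677, -0.2549, 0.1185]
tool_rot: [0.047, 0.999, -0.003, 0.008]
ft_force: [-0.6, -0.2, -0.4]
grip_width: 0.0002
```

```bash
python3 go.py .47 -.2535 .084 -5.1
```

```text
pos [ 0.4677 -0.2549  0.1185] d(mm) [  2.3   1.4 -34.5] units [ 0.0046  0.0028 -0.069 ] rot units [0.012 0.03  0.01 ] J [-0.5   0.38 -0.14  1.04  0.   -0.41] F [-0.6 -0.2 -0.4] w 0.0002
```

move_arm(
  moves=[
    [[-0.002,0.003,-0.03,0.008,0.02,0.008,1],[-0.002,0,-0.02,0.003,0.008,0,1],[0,0,-0.012,0,0,0,1],[0,0,0,0,0,0,1]],
  ],
)

```text
clock: 26.27
eef_pos: [0.4682, -0.2524, 0.087]
tool_rot: [0.043, 0.999, -0.0, 0.002]
ft_force: [-0.4, 0.1, 0.6]
grip_width: 0.0003
```

```bash
python3 go.py .47 -.2535 .084 -5.1; python3 - <<'E'
from look import *
look(11); cv2.imwrite("pics/s11.png",crop(11,"scene",100,80,250,192,5))
E
```

```text
pos [ 0.4682 -0.2524  0.087 ] d(mm) [ 1.8 -1.1 -3. ] units [ 0.0035 -0.0022 -0.0059] rot units [ 0.002  0.006 -0.004] J [-0.49  0.42 -0.17  0.98  0.   -0.41] F [-0.4  0.1  0.6] w 0.0003
```

View pics/s11.png

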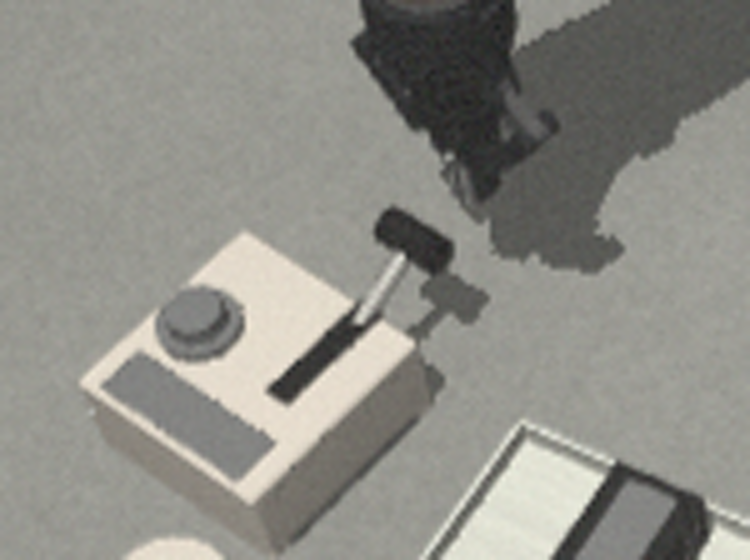

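move_arm(
  moves=[
    [[0.004,-0.004,-0.012,0,0.006,-0.004,1],[0.01,-0.001,-0.004,0,0,0,1],[0.016,-0.0015,0,0,0,0,1],[0.016,-0.0015,0,0,0,0,1]],
  ],
)

```text
clock: 26.7
eef_pos: [0.4932, -0.2577, 0.0816]
tool_rot: [0.045, 0.999, -0.002, 0.002]
ft_force: [-21.9, 2.3, 12.8]
grip_width: 0.0003
```

```bash
python3 go.py .57 -.2624 .084 -5.1
```

```text
pos [ 0.4932 -0.2577  0.0816] d(mm) [76.8 -4.7  2.4] units [ 0.1537 -0.0095  0.0047] rot units [0.007 0.006 0.002] J [-0.48  0.47 -0.11  0.99 -0.   -0.39] F [-21.9   2.3  12.8] w 0.0003
```

move_arm(
  moves=[
    [[0.01,-0.001,0.022,0,0,0,1],[0.017,-0.0015,0.022,0,0,0,1],[0.02,-0.002,0.02,0,0,0,1]],
  ],
)

```text
clock: 26.95
eef_pos: [0.5102, -0.2586, 0.1109]
tool_rot: [0.046, 0.999, -0.0, -0.009]
ft_force: [-6.3, 0.0, 4.2]
grip_width: 0.0002
```

```bash
python3 go.py .57 -.2624 .12 -5.1; python3 - <<'E'
from look import *
look(12); cv2.imwrite("pics/s12.png",crop(12,"scene",100,80,250,192,5))
E
```

```text
pos [ 0.5102 -0.2586  0.1109] d(mm) [59.8 -3.8  9.1] units [ 0.1196 -0.0077  0.0182] rot units [ 0.    -0.033  0.005] J [-0.47  0.48 -0.    1.11 -0.01 -0.37] F [-6.3  0.   4.2] w 0.0002
```

View pics/s12.png

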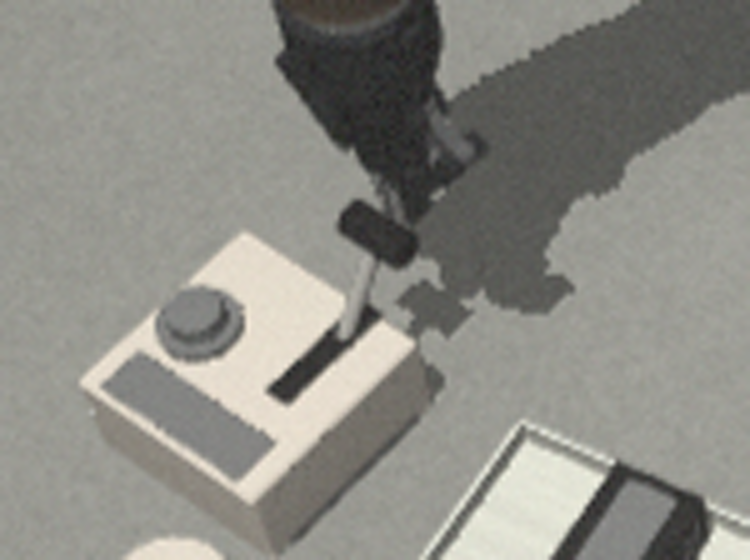

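move_arm(
  moves=[
    [[0.022,-0.002,0.006,0,-0.01,0,1],[0.024,-0.002,0.006,0,-0.01,0,1],[0.024,-0.002,0.005,0,-0.006,0,1]],
  ],
)

```text
clock: 27.3
eef_pos: [0.5489, -0.2624, 0.1217]
tool_rot: [0.046, 0.999, -0.001, 0.001]
ft_force: [-0.1, -0.6, -0.2]
grip_width: 0.0001
```

```bash
python3 go.py .57 -.2624 .11 -5.1
```

```text
pos [ 0.5489 -0.2624  0.1217] d(mm) [ 21.1  -0.  -11.7] units [ 0.0422 -0.     -0.0233] rot units [0.003 0.003 0.006] J [-0.45  0.52  0.1   1.15 -0.   -0.35] F [-0.1 -0.6 -0.2] w 0.0001
```

```bash
python3 - <<'E'
from look import *
look(13); cv2.imwrite("pics/s13.png",crop(13,"scene",100,80,250,192,5))
from m import *
for n in("top","scene"):
    c=load(n+"13.npz"); W=cloud(c);Z=W[...,2]; P=c["pixels"].astype(int)
    reg=(W[...,0]>.5)&(W[...,0]<.65)&(W[...,1]<-.22)&(W[...,1]>-.31)&(Z>.1)&(Z<.15)&(P.max(-1)<60)
    for mm,s,ce in comps(reg,15): print(n,s,W[mm].mean(0).round(4),np.ptp(W[mm],axis=0).round(3))
E
```

```text
top [376 204   6   6  19] [ 0.5743 -0.2508  0.1307] [0.016 0.012 0.018]
scene [155 125  21  16 170] [ 0.5772 -0.2592  0.1295] [0.045 0.042 0.047]
```

View pics/s13.png

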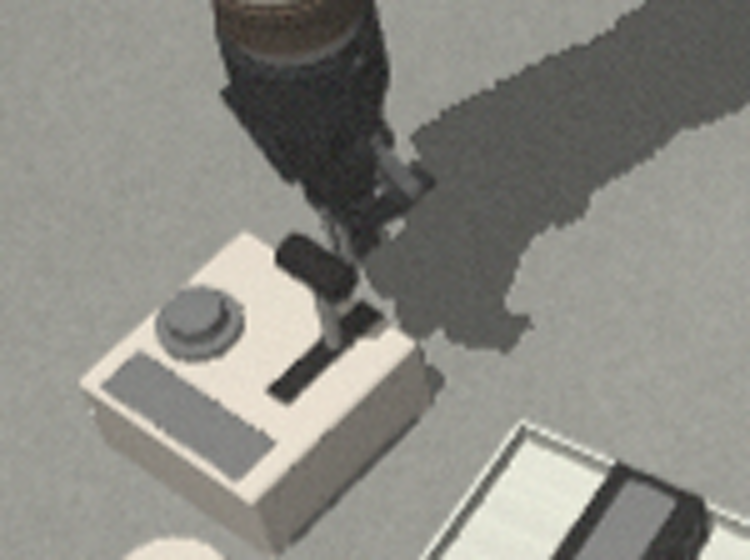

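Knob at x of about 0.574, nearly upright and resting on the finger. I'm pushing past centre.

move_arm(
  moves=[
    [[0.016,-0.0015,-0.002,0,0,0,1],[0.014,-0.001,-0.002,0,0,0,1],[0.006,-0.001,0,0,0,0,1]],
  ],
)

```text
clock: 27.65
eef_pos: [0.5687, -0.2642, 0.119]
tool_rot: [0.045, 0.999, -0.001, 0.002]
ft_force: [-0.4, 0.5, -0.0]
grip_width: -0.0002
```

```bash
python3 go.py .57 -.2624 .11 -5.1
```

```text
pos [ 0.5687 -0.2642  0.119 ] d(mm) [ 1.3  1.8 -9. ] units [ 0.0026  0.0035 -0.018 ] rot units [0.005 0.006 0.003] J [-0.43  0.56  0.16  1.17 -0.   -0.34] F [-0.4  0.5 -0. ] w -0.0002
```

move_arm(
  moves=[
    [[-0.02,0.002,0,0,0,0,1],[-0.05,0.004,0,0,0,0,1],[-0.07,0.006,0.02,0,0,0,1],[-0.07,0.006,0.05,0,0,0,1],[-0.07,0.05,0.05,0,0,0,1],[-0.05,0.06,0,0,0,0,1],[0,0.03,0,0,0,0,1],[0,0,0,0,0,0,1]],
  ],
)

```text
clock: 28.32
eef_pos: [0.4011, -0.1864, 0.1708]
tool_rot: [0.046, 0.999, 0.0, -0.003]
ft_force: [-0.5, -1.2, 0.4]
grip_width: 0.0004
```

```bash
python3 chk.py 14; python3 - <<'E'
from look import *
from m import *
cv2.imwrite("pics/all14.png",crop(14,"scene",90,100,420,340,2.4))
for n in("top","scene"):
    c=load(n+"14.npz"); W=cloud(c);Z=W[...,2]; P=c["pixels"].astype(int)
    reg=(W[...,0]>.5)&(W[...,0]<.65)&(W[...,1]<-.22)&(W[...,1]>-.31)&(Z>.1)&(Z<.15)&(P.max(-1)<70)
    for mm,s,ce in comps(reg,15): print(n,"knob",W[mm].mean(0).round(4),np.ptp(W[mm],axis=0).round(3))
    for nm,box,h in(("tray",(.53,.70,-.14,-.01),.044),):
        mk=(W[...,0]>box[0])&(W[...,0]<box[1])&(W[...,1]>box[2])&(W[...,1]<box[3])&(Z>h-.014)&(Z<.07)
        mm,s,ce=max(comps(mk,50),key=lambda t:t[1][4]); print(n,nm,np.round(cv2.minAreaRect((W[mm][:,:2]*1000).astype(np.float32))[0],1),np.median(Z[mm]).round(4))
    c0=load(n+"0.npz"); W0=cloud(c0)
    for nm,x,y in(("tin/jar",.765,.064),("",.77,-.068),("",.745,-.22)):
        f=lambda W:W[(abs(W[...,0]-x)<.06)&(abs(W[...,1]-y)<.06)&(W[...,2]>.045)].mean(0).round(4)
        print(n,nm,f(W0),f(W))
E
python3 go.py .4 -.1 .2 0
```

```text
top A rect [579.3 145.5] [119.5  53.7] 7.8 z along: [0.053, 0.0526, 0.0514, 0.0524, 0.0525, 0.052] L/R [0.0525, 0.052]
top B rect [552.2 326.3] [119.4  55. ] 8.3 z along: [0.0521, 0.053, 0.0531, 0.0511, 0.0518, 0.0506] L/R [0.0515, 0.0516]
scene A rect [582.3 147.4] [123.2  55. ] 8.7 z along: [0.052, 0.0529, 0.0525, 0.0518, 0.0513, 0.052] L/R [0.052, 0.0519]
scene B rect [554.9 327.6] [124.5  54.3] 8.1 z along: [0.052, 0.0518, 0.0519, 0.0526, 0.0515, 0.0518] L/R [0.0514, 0.0521]
top knob [ 0.5932 -0.2632  0.1301] [0.022 0.035 0.02 ]
top tray [609.3 -71.5] 0.0436
top tin/jar [0.7485 0.0624 0.1038] [0.7485 0.0624 0.1038]
top  [ 0.7662 -0.0642  0.0583] [ 0.7666 -0.0647  0.0581]
top  [ 0.7609 -0.2018  0.1073] [ 0.7607 -0.202   0.1069]
scene knob [ 0.5989 -0.2623  0.1286] [0.023 0.042 0.026]
scene tray [612.7 -69.8] 0.0431
scene tin/jar [0.7642 0.0714 0.0979] [0.7642 0.0714 0.098 ]
scene  [ 0.7742 -0.0601  0.058 ] [ 0.7744 -0.0599  0.0579]
scene  [ 0.7751 -0.1955  0.099 ] [ 0.7752 -0.1954  0.0989]
pos [ 0.402  -0.188   0.1704] d(mm) [-2.  88.  29.6] units [-0.004   0.176   0.0593] rot units [ 0.    -0.011  0.178] J [-0.44  0.18 -0.26  1.13 -0.   -0.34] F [-0.4 -0.6 -1.3] w -0.0
```

View pics/all14.png

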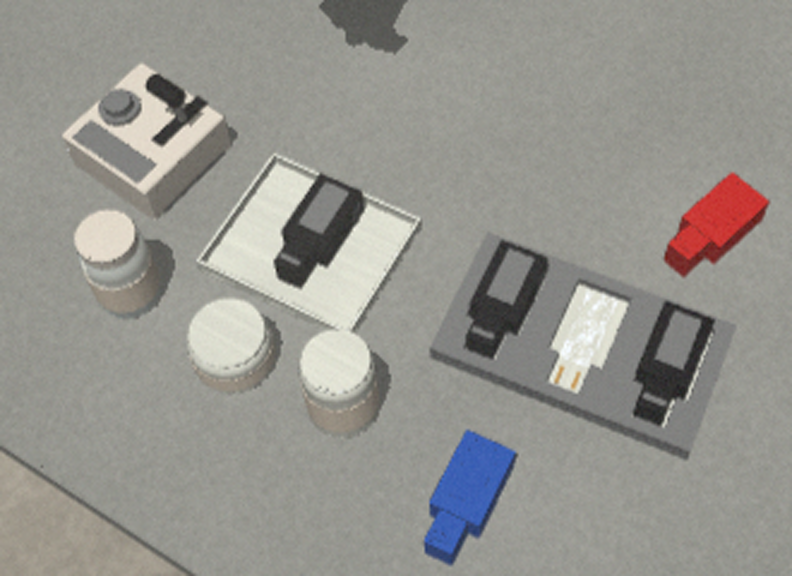

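```bash
python3 - <<'E'
from look import *
cv2.imwrite("pics/full14.png",load("top14.npz")["pixels"][...,::-1])
E
```

```text
(no output)
```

View pics/full14.png

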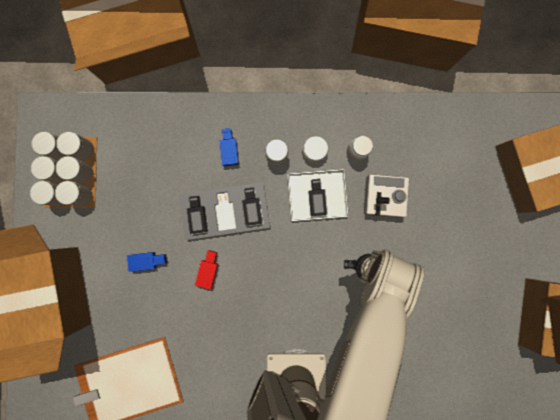

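No dark pack is left on the bench. The dock holds packs at (197,215) and (252,208), the tray holds one at (318,198), and the lever is up at (383,200). I'm handing in.

```bash
python3 -c "
from workcell import *
print(job_done())"
```

```text
the job is handed in; nothing more can be done
None
```

The job is done and handed in at about 28 s on the robot's clock. I pressed the test button first and the camera showed the lever down. The one charged pack (middle pocket) went into the tray, the two flat packs from the bench went into the two outer pockets, and I pushed the lever back up with the closed fingers.

**Last checks:**
- **Flat packs:** both tops are level at about 52 mm in both cameras, which is the fully seated height, and they are square to the dock within about 1°.
- **Charged pack:** it lies flat in the tray with its top at about 44 mm.
- **Lever:** the knob is back at its starting ON position within about 2 mm with the arm clear. I could not check it again after handing in.
- **Tins and jar:** unchanged from the first picture to within 1 mm.

**Not fully clean:**
- **Button press:** it peaked at about 65 N at the fingertips. That is under the 120 N wrist limit and was not on the arm or gripper body.
- **Lever push:** the first straight push jammed by friction at about 22 N, so I followed the lever's arc instead.
- **Camera agreement:** the two cameras differ by about 3 mm in x, so I used values between them.

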